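Wet the seeds in an open dish from a cup kept in a flap-top carton

ROBOT

A 6-joint arm with a two-finger parallel gripper is mounted at the origin on a cart in front of the work surface, level with it; the furniture and walls round the work are solid. World frame = base frame: x ahead of the robot, y to its left, z up, the work surface at z = 0. Lengths are in mm, angles in rad, forces in N, time in s.
With the tool pointing down it reaches from about 300 to 775 mm from the base axis. Payload 14.6 kg.
Tool frame: the origin (TCP) lies midway between the tips of the shut fingers; the grasp point (between the pads) lies behind it (manip.grip_depth is the z of the grasp point in the tool frame, in mm); z points along the fingers, y is the line along which they close (so a half turn about z gives the same grasp; the last joint's range is limited). The gripper opens to 94 mm and grips with 3 to 60 N. Pads are 16 mm wide; open, the fingers measure 119 mm over their backs; the gripper's body (75 mm by 177 mm) begins 78 mm behind the grasp point.
Start: joints at [1.192, 0.3, 1.521, -0, 1.321, -0.067], TCP at [168.722, 523.471, 180.246] pointing down, gripper open.
Joint ranges: [-3.03, 3.03], [-0.79, 2.21], [0.23, 2.52], [-1.04, 4.18], [0, 3.07], [-2.55, 2.55]. Speed limits (rad/s): [2.22, 2.22, 2.57, 3.14, 3.14, 3.14].

INTERFACE

Orientations are given as [roll, pitch, yaw] about the fixed x, y, z axes, in that order (R = Rz(yaw) Ry(pitch) Rx(roll)).
In Python, from cell import manip gives the robot as it stands.
- The arm moves only by the shell command python3 nudge.py 'ROWS' [OPENING] [FORCE]. ROWS is a JSON list of rows, 1 to 5 of them, each of 6 numbers: dx, dy, dz in mm, then a rotation vector rx, ry, rz in rad; each row is the pose to reach, as a shift and turn from the pose commanded when the command began, along the tool's axes at that moment; what a row does not reach only later rows make up. A row lasts 1/10 s, in which the tool goes at most 50 mm and 0.15 rad, less where a joint would pass 70% of its speed; a pose out of reach is approached as far as the arm can. OPENING is the finger opening in mm, set as the command begins (- or left out keeps the last). The fingers move at their own pace and stop on an object; FORCE is the grip in N (left out, the last holds). Time passes only in rows, so rows that do not move let the fingers close. It prints the time, the measured TCP pose, the force, the opening and the grip force at its end.
- manip.read_state(): the state, without advancing time (a new reading comes with each control period).
- manip.camera(name): name is "side" or "top"; returns (picture, depth): 400x640x3 uint8, red, green, blue; 400x640 float32, mm along the optical axis (not along the pixel's ray), 0 where there is no reading.
- manip.camera_info(name): a dict with "K" (3x3 intrinsics, pixels), "rvec" (rotation vector, rad) and "tvec" (3), from world to camera coordinates, as OpenCV has them. Camera axes: x right, y down, z forward; pixel columns grow to the right and rows downward; lengths in mm; the calibration is good to about 2 mm. A picture is of the moment at which its call begins. camera_info takes no time and is no camera call.
- manip.sign_off(): hands the job in; it is judged then, once.
The state is a dict: "clock": time; "joints": joint angles; "qd": joint speeds; "effort": joint torques, N m; "eef_pos": TCP position; "eef_rot": TCP orientation; "wrist_force": force on the tool from outside, world axes, zero at the start; "moment": the same for the moment, N m; "finger_gap": finger opening in mm; "finger_force": force on a finger pad.
Only numpy, scipy, OpenCV 4.12 (cv2) and the standard library are available. Lean on these libraries where they do the work, as an engineer would, in place of code of your own. Each camera call takes 0.05 s, during which the arm holds its last target. There are 200 camera calls.

TASK

The cup of wetting solution is kept in the small cardboard carton: fold both of the carton's flaps right back, well past upright, take the fine brush that lies across the roll of tape, dip its bristle tip under the surface of the liquid in the cup, and then touch the wet tip to the seeds in the middle of the one dish that has no lid. Lay the brush back flat across the tape roll with its bristles standing clear of the roll and let go of it. Work gently: the flaps stay folded back for the next dish, and the cup and vials in the carton, the dishes and the beaker stay standing where they are.

Things in the scene. Friction and masses are not known exactly. Their poses are not given: they have to be found in the camera images.
- carton: Small brown cardboard carton, open on top, fixed to the table: 156 mm long (x), 120 mm wide (y), walls 80 mm high and 3 mm thick, floor 3 mm. Origin: centre of underside; x runs along the long flaps' hinges, +x end away from the robot (turned up to 0.6 rad). Short end flaps hang down outside, out to 14 mm beyond the ends. The cup stands in the -x half, two vials in the +x half.
- flap_left (a joint): Angle (rad) of the long flap at the carton's +y wall: 0 flat shut, 1.57 upright, 3.14 flat outward, stop at 4.0. Starts at 0.5 to 1.1, stays where put (crease friction 0.02 N m). Swing it up along its arc: a level shove on the edge can jam. Hinge parallel to carton x, 58.5 mm from its middle, 82 mm up; the flap is 150 mm long, reaches 45 mm from the hinge, 3 mm thick. Shut, both leave a 27 mm gap.
- flap_right (a joint): The same for the long flap at the carton's -y wall (mirror image).
- cup: Clear plastic cup without lid, loose on the carton's floor, about 0.1 kg: 72 mm high, 74 mm across the rim, 54 mm at the foot, wall 3 mm (inside radius 33 mm at the rim, 25 mm at the foot), bottom 3 mm thick. Origin: centre of underside, z up. The liquid in it reaches 30 mm above the origin; it meets the brush with no resistance.
- brush: Fine brush, 141 mm long, 7 mm thick, 15 g. Origin: mid-length, underside; y runs from the bristle tip (-70 mm) to the handle end (+70 mm). Stiff from -42 to +70 mm (centre of mass +14), the rest soft bristles that meet no resistance. Starts level across the tape roll, bristles roughly towards the robot (within 1.1 rad), 33 to 45 mm of handle jutting out on the far side.
- brush_tip (a point): The very tip of the bristles, at (0, -70, 3.5) mm in the brush's frame; axes as the brush.
- tape_roll: Roll of tan masking tape lying flat, fixed to the table: 74 mm diameter, 19 mm high, hole about 48 mm. The brush's rest. Origin: centre of underside.
- dish_open: Glass petri dish without a lid, small brown seeds in its middle on a white layer whose top is 9 mm above the origin: 98 mm diameter, rim 17 mm high. For stiff things it is solid up to the rim; soft bristles enter freely. Loose, 50 g. Origin: centre of underside, z up.
- dish_lidded: Bystander: flat lidded petri dish, 101 mm diameter, 18 mm high, loose. Origin: centre of underside. It, the tall dish and the open dish stand left of the carton in any order.
- dish_tall: Bystander: two lidded petri dishes stacked as one piece, 98 mm diameter, 36 mm high, loose. Origin: centre of underside.
- beaker: Bystander: one-litre beaker, 104 mm diameter (113 over the spout), 150 mm high, loose, behind the tape roll. Origin: centre of underside.
- spray_bottle: Bystander: white spray bottle, fixed to the table behind the dishes, about 75 by 86 mm, 204 mm high. Origin: centre of underside.
- vial_a: Bystander: capped vial, 23 mm diameter, 58 mm high, loose in the carton's +x, -y corner. Origin: centre of underside, z up.
- vial_b: Bystander: the same, in the carton's +x, +y corner.

How it is judged (in metres and radians):
On the way, in this order (a step that is already met when the one before it is completed fails the run):
1. both long flaps of the carton folded back well past upright (more than 1.9 rad) (value of joint each of flap_left, flap_right above 1.9 rad), for 0.2 s.
2. the bristle tip of the held brush dipped in the cup, below the liquid's surface and above the bottom (contact force between the fingers and brush above 0.5 N and horizontal distance between brush_tip and cup below 0.03 m and z of brush_tip in the frame of cup between 0 and 0.028 m), for 0.2 s.
3. the wet tip of the held brush touched to the seeds in the middle of the open dish (within 28 mm of its centre, within 9 mm above or below the pad's top) (contact force between the fingers and brush above 0.5 N and horizontal distance between brush_tip and dish_open below 0.028 m and z of brush_tip in the frame of dish_open between 0 and 0.018 m), for 0.2 s.
At the end, for the whole second after the job is handed in: The brush lies still and level (within 7 degrees) across the tape roll, the middle of its length within 35 mm of the roll's centre and its bristle tip more than 45 mm from that centre; both long flaps are still folded back past 1.7 rad; the cup stands upright and still in the carton (z of brush in the frame of tape_roll between 0.014 and 0.028 m and horizontal distance between brush and tape_roll below 0.035 m and angle between brush's own y axis and vertical between 1.45 and 1.69 rad and horizontal distance between brush_tip and tape_roll above 0.045 m and height (world z) of brush_tip above 0.014 m and linear speed of each of brush, cup below 0.02 m/s and angular speed of brush below 0.2 rad/s and value of joint each of flap_left, flap_right above 1.7 rad and angle between cup's own z axis and vertical below 0.15 rad); the robot touches nothing.
It fails at once if the cup shoved more than 30 mm or tipped (distance of cup from where it was at the start of the episode above 0.03 m or angle between cup's own z axis and vertical above 0.35 rad).
It fails at once if a vial in the carton knocked over or shoved more than 30 mm (distance of any of vial_a, vial_b from where it was at the start of the episode above 0.03 m or angle between any of vial_a, vial_b's own z axis and vertical above 0.5 rad).
It fails at once if a dish shoved more than 25 mm (distance of any of dish_open, dish_lidded, dish_tall from where it was at the start of the episode above 0.025 m).
It fails at once if the beaker shoved more than 25 mm (distance of beaker from where it was at the start of the episode above 0.025 m).
It fails at once if the brush pressed hard (over 8 N) on the cup or the open dish (contact force between brush and cup above 8 N or contact force between brush and dish_open above 8 N).
It also fails if it takes over 69 s, if anything falls off the work surface, if the arm or the gripper's body presses on something with over 40 N, if the wrist force passes 120 N, or if a joint passes its speed limit or range.

## Working session

There is one attempt and no reset: what is moved stays moved. The work goes in short steps, Python scripts to look and compute and a shell command to move; the robot and the scene stay as the last step left them, time stands still between calls to the robot, and variables do not carry over. Pictures are saved under pics/ and viewed, at most 10 in all, crops included, and the job is handed in when it is done.

```bash
ls; mkdir -p pics
python3 - <<'E'
from cell import manip
import cv2, numpy as np
for n in("side","top"):
    p,d=manip.camera(n); cv2.imwrite(f"pics/{n}0.png",p[:,:,::-1]); np.save(f"pics/{n}0.npy",d)
    i=manip.camera_info(n); R=cv2.Rodrigues(np.array(i["rvec"],float))[0]; print(n,i["K"],(-R.T@np.array(i["tvec"]).reshape(3)),R)
print(manip.grip_depth,manip.read_state())
E
```

```text
cell.py
nudge.py
pics
side [[497.16583857   0.         318.53217726]
 [  0.         497.16583857 189.57100157]
 [  0.           0.           1.        ]] [  -39.64768994 -1002.17754797   951.68744263] [[ 0.8759378  -0.48209933 -0.01769757]
 [-0.29210298 -0.50081906 -0.81477366]
 [ 0.38393855  0.71886056 -0.579509  ]]
top [[492.66703198   0.         316.52511204]
 [  0.         492.66703198 199.12053629]
 [  0.           0.           1.        ]] [ 469.17375657  104.70248553 1296.42456326] [[-0.00549209 -0.9999768  -0.00402915]
 [-0.99696886  0.00578818 -0.07758595]
 [ 0.07760747  0.00359083 -0.99697753]]
-18.8 {'clock': 0.1, 'joints': array([ 1.19240975e+00,  3.00373476e-01,  1.52150184e+00, -9.62764399e-07,
        1.32072584e+00, -6.66281129e-02]), 'qd': array([ 0.00018038, -0.00042113, -0.00066173, -0.00154274, -0.0002172 ,
        0.00069948]), 'effort': array([ 1.13548584e-03, -5.32641041e+01, -3.53286517e+01,  7.09671155e-02,
        2.34664581e-02, -6.15669683e-05]), 'eef_pos': array([168.62432227, 523.239166  , 179.7734189 ]), 'eef_rot': array([-3.14058632e+00, -6.62145130e-05,  2.82983440e+00]), 'wrist_force': array([ 0.65547787,  0.15647936, -0.13539746]), 'moment': array([-0.01146034,  0.00474388,  0.00219412]), 'finger_force': 0.0, 'finger_gap': 94.28123979218313}
```

View pics/top0.png

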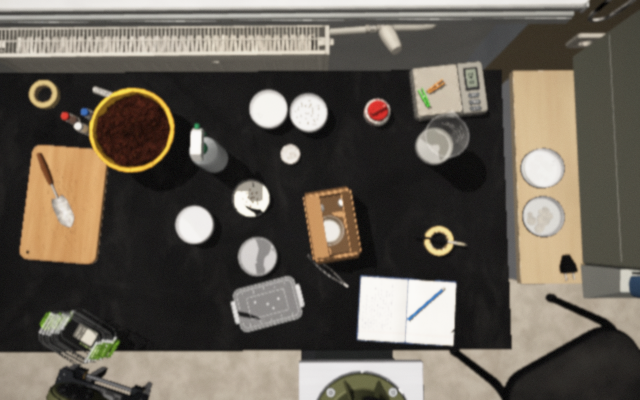

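View pics/side0.png

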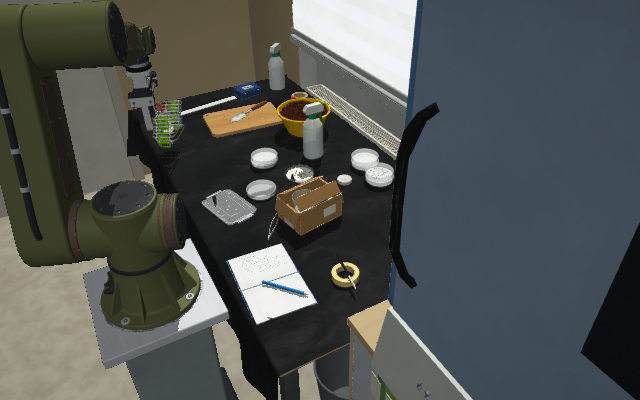

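Top view: carton about (332,225), tape roll and brush (438,241), beaker (440,138), dishes (194,224), (251,198), (257,257), of which (251,198) seems open. I'll enlarge.

```bash
cat > h.py <<'E'
from cell import manip
import cv2, numpy as np
from scipy.spatial.transform import Rotation as Ro
def cam(n):
    i=manip.camera_info(n); return np.array(i["K"]),cv2.Rodrigues(np.array(i["rvec"],float))[0],np.array(i["tvec"],float).reshape(3)
def onz(n,u,v,z):
    K,R,t=cam(n); c=-R.T@t; d=R.T@np.linalg.solve(K,[u,v,1.]); return c+d*(z-c[2])/d[2]
def proj(n,p):
    K,R,t=cam(n); q=K@(R@np.asarray(p,float)+t); return q[:2]/q[2]
def tri(uvt,uvs):
    P=[cam(n)[0]@np.c_[cam(n)[1],cam(n)[2]] for n in("top","side")]
    x=cv2.triangulatePoints(P[0],P[1],np.array(uvt,float).reshape(2,1),np.array(uvs,float).reshape(2,1)); return (x[:3]/x[3]).ravel()
def cloud(n,d):
    K,R,t=cam(n); v,u=np.mgrid[:400,:640]; c=np.stack([(u-K[0,2])/K[0,0]*d,(v-K[1,2])/K[1,1]*d,d],-1); return (c-t)@R
def shot(n,name,x0,y0,x1,y1,k):
    p,d=manip.camera(n); cv2.imwrite(f"pics/{name}.png",cv2.resize(p[y0:y1,x0:x1,::-1],None,fx=k,fy=k,interpolation=cv2.INTER_CUBIC)); return p,d
def tool(dw):
    "world shift -> tool axes now"
    s=manip.read_state(); return Ro.from_euler("xyz",s["eef_rot"]).inv().apply(dw)
E
python3 - <<'E'
import cv2,numpy as np
a=cv2.imread("pics/top0.png");b=cv2.imread("pics/side0.png")
r=lambda i,k:cv2.resize(i,None,fx=k,fy=k,interpolation=cv2.INTER_CUBIC)
A=r(a[175:275,295:475],4.4); cv2.imwrite("pics/c1.png",A)   # 792x440
B=np.vstack([r(b[140:240,235:395],5)]) ; cv2.imwrite("pics/c2.png",B) #800x500
from h import *
d=np.load("pics/top0.npy");P=cloud("top",d)
m=(P[...,2]>60)&(P[...,0]>250)&(P[...,0]<600)&(P[...,1]>-120)&(P[...,1]<200)
print("carton pts",m.sum(),P[m].min(0),P[m].max(0))
for nm,(u,v) in dict(d1=(194,224),d2=(251,198),d3=(257,257),tape=(438,241)).items():
    print(nm,onz("top",u,v,17),P[v,u])
E
```

```text
carton pts 3188 [408.29446714   2.92434543  60.15775055] [ 593.0260956   142.54247032 1296.42456326]
d1 [505.8035695  427.88751012  17.        ] [505.2612842  423.10292419  35.94121416]
d2 [572.68897497 280.09544883  17.        ] [573.61338365 281.66173812   5.57451888]
d3 [419.73912916 263.85384781  17.        ] [419.81927828 263.59581326  19.07435068]
tape [ 458.35490883 -204.1188053    17.        ] [ 458.41281984 -202.46574997   23.84849023]
```

View pics/c1.png

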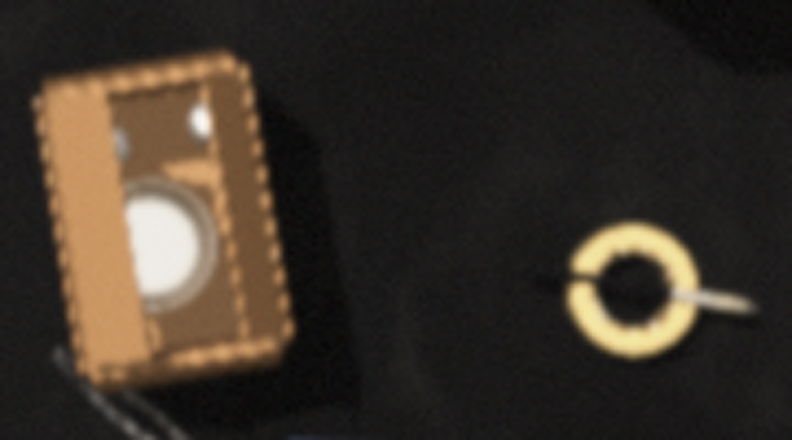

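View pics/c2.png

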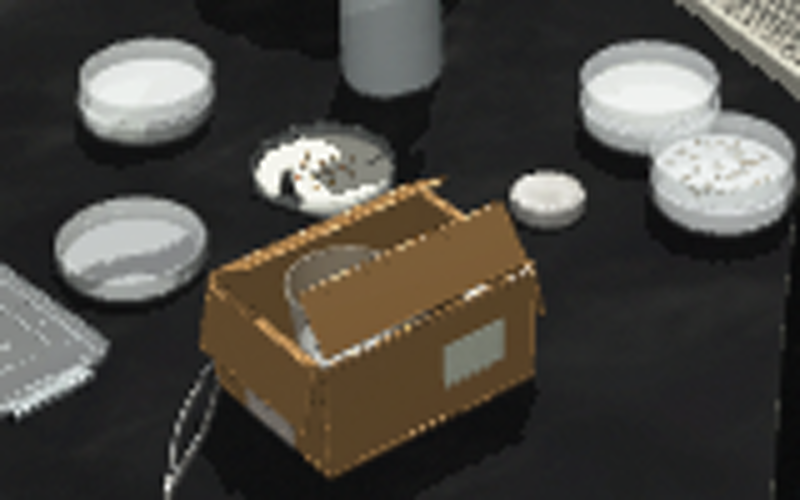

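The crops show the carton with the left flap nearly shut and the right one steeper, the cup in its near half and two vials in the far half. The open dish with seeds is the one at side (300,174), top (251,198). The brush's dark part is hard to see, so I'll stretch contrast and fit poses.

Run:
```python
from h import *
a=cv2.imread("pics/top0.png");b=cv2.imread("pics/side0.png")
r=lambda i,k:cv2.resize(np.clip((i/255.)**0.45*255,0,255).astype(np.uint8),None,fx=k,fy=k,interpolation=cv2.INTER_CUBIC)
cv2.imwrite("pics/c3.png",np.hstack([r(a[210:270,405:475],5.7),r(b[245:305,310:380],5.7)]))
for n in("top","side"):
    d=np.load(f"pics/{n}0.npy");P=cloud(n,d);ok=d>0
    print(n,"table z",np.median(P[ok&(abs(P[...,0]-450)<100)&(abs(P[...,1]+80)<40)],0))
    m=ok&(P[...,2]>76)&(P[...,2]<140)&(P[...,0]>380)&(P[...,0]<620)&(P[...,1]>-30)&(P[...,1]<170)
    print(m.sum(),cv2.minAreaRect(P[m][:,:2].astype(np.float32)), P[m][:,2].max())
    if n=="top":
        rr=cv2.minAreaRect(P[m][:,:2].astype(np.float32)); c=np.array(rr[0]); print(cv2.boxPoints(rr))
    m=ok&(P[...,2]>10)&(P[...,2]<32)&(abs(P[...,0]-458)<80)&(abs(P[...,1]+204)<85)
    Q=P[m]; print("tape",m.sum(),cv2.minEnclosingCircle(Q[Q[:,2]<40][:,:2].astype(np.float32)),np.median(Q,0),np.percentile(Q[:,2],[5,50,95]))
    m2=ok&(P[...,2]>19.8)&(P[...,2]<40)&(abs(P[...,0]-458)<80)&(abs(P[...,1]+204)<85)
    if n=="top":np.save("pics/P.npy",P)
    print("brush-high pts",m2.sum()); 
    for q in P[m2][::6]: print(q.round(0))
```

```text
top table z [448.56830698 -80.08784619   1.79003237]
1922 ((500.2034606933594, 72.24628448486328), (167.38845825195312, 119.71145629882812), 8.956777572631836) 124.23747190231514
[[4.08210876e+02 1.18341835e+02]
 [4.26848694e+02 9.01355743e-02]
 [5.92196045e+02 2.61507339e+01]
 [5.73558228e+02 1.44402435e+02]]
tape 544 ((485.7646179199219, -199.07656860351562), 84.20848846435547) [ 460.79048454 -203.99196002   20.43020409] [13.96026832 20.43020409 27.57519804]
brush-high pts 318
[ 494. -197.   20.]
[ 492. -217.   20.]
[ 489. -206.   25.]
[ 487. -183.   20.]
[ 484. -178.   20.]
[ 484. -214.   22.]
[ 482. -191.   21.]
[ 481. -224.   21.]
[ 479. -190.   23.]
[ 477. -172.   22.]
[ 476. -229.   22.]
[ 474. -149.   23.]
[ 472. -138.   24.]
[ 471. -153.   27.]
[ 471. -183.   20.]
[ 469. -148.   26.]
[ 469. -166.   27.]
[ 469. -183.   20.]
[ 466. -164.   27.]
[ 466. -179.   24.]
[ 466. -195.   22.]
[ 464. -174.   24.]
[ 464. -190.   25.]
[ 464. -204.   29.]
[ 461. -189.   28.]
[ 461. -204.   26.]
[ 461. -220.   25.]
[ 459. -175.   21.]
[ 458. -207.   26.]
[ 458. -222.   26.]
[ 456. -216.   2
[... 791 characters left out ...]

[ 472. -138.   25.]
[ 470. -145.   24.]
[ 469. -158.   28.]
[ 466. -164.   23.]
[ 463. -174.   25.]
[ 464. -178.   25.]
[ 459. -176.   21.]
[ 473. -183.   20.]
[ 462. -190.   29.]
[ 446. -176.   20.]
[ 463. -193.   27.]
[ 448. -183.   22.]
[ 487. -206.   22.]
[ 460. -198.   25.]
[ 460. -204.   27.]
[ 437. -192.   24.]
[ 487. -216.   20.]
[ 463. -210.   23.]
[ 434. -196.   22.]
[ 486. -226.   22.]
[ 455. -222.   26.]
[ 422. -201.   21.]
[ 480. -236.   23.]
[ 477. -236.   20.]
[ 452. -232.   26.]
[ 426. -216.   22.]
[ 454. -233.   23.]
[ 431. -223.   21.]
[ 462. -240.   21.]
[ 450. -236.   20.]
[ 437. -233.   20.]
[ 439. -239.   21.]
[ 452. -255.   29.]
[ 454. -258.   23.]
[ 445. -272.   29.]
```

View pics/c3.png

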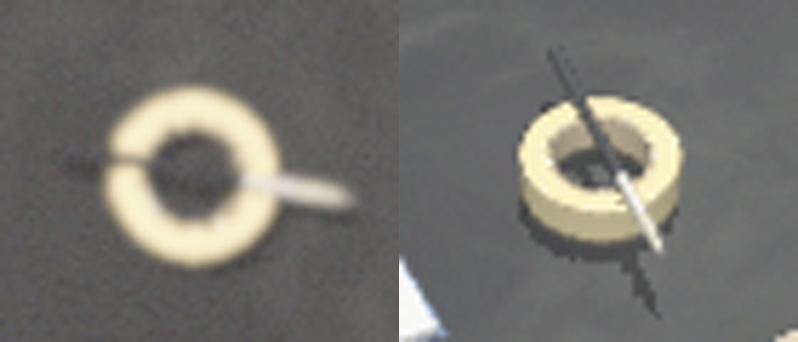

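Run:
```python
from h import *
for n in("top","side"):
    a=cv2.imread(f"pics/{n}0.png")[:,:,::-1].astype(np.float32)
    L=proj(n,[473,-133,23]);Rr=proj(n,[445,-277,23]);print(n,L,Rr)
    dirn=(Rr-L)/np.linalg.norm(Rr-L);nn=np.array([-dirn[1],dirn[0]])
    for t in np.linspace(-.05,1.05,34):
        p=L+(Rr-L)*t
        xs=[p+nn*k for k in(-3,-2,-1,0,1,2,3)]
        s=[cv2.getRectSubPix(a,(1,1),(float(x[0]),float(x[1]))).ravel() for x in xs]
        print(round(-.5*144+t*144), [int(x.mean()) for x in s], s[3].astype(int))
```

```text
top [410.7891762  235.46218043] [467.07134963 246.07552717]
-79 [25, 27, 27, 24, 24, 26, 26] [25 23 23]
-74 [26, 25, 23, 23, 24, 24, 24] [25 23 23]
-70 [25, 25, 26, 25, 24, 24, 24] [26 26 25]
-65 [24, 26, 27, 23, 22, 23, 26] [23 23 23]
-60 [24, 24, 23, 23, 23, 22, 22] [23 22 22]
-55 [24, 25, 25, 22, 17, 16, 18] [22 21 22]
-50 [22, 24, 23, 21, 17, 15, 18] [21 20 22]
-46 [27, 28, 26, 21, 16, 15, 17] [22 21 21]
-41 [55, 42, 31, 28, 34, 39, 40] [32 29 24]
-36 [148, 109, 69, 68, 105, 132, 143] [83 71 49]
-31 [183, 135, 96, 116, 166, 197, 207] [143 123  83]
-26 [171, 120, 83, 108, 156, 184, 197] [133 113  77]
-22 [95, 68, 45, 46, 65, 91, 127] [55 47 37]
-17 [26, 26, 24, 21, 19, 23, 41] [22 20 22]
-12 [20, 23, 24, 21, 19, 17, 21] [22 21 21]
-7 [27, 27, 24, 25, 21, 18, 20] [26 24 24]
-2 [28, 27, 25, 22, 21, 19, 20] [23 21 22]
2 [26, 24, 22, 20, 19, 16, 19] [22 19 20]
7 [26, 25, 23, 21, 18, 17, 18] [22 21 21]
12 [34, 28, 23, 21, 21, 24, 31] [21 21 20]
17 [72, 52, 42, 40, 45, 63, 84] [46 40 34]
22 [161, 152, 139, 128, 137, 160, 173] [146 131 107]
26 [204, 201, 191, 182, 190, 201, 208] [207 189
[... 1446 characters left out ...]
 26, 33, 22, 37, 41, 40] [21 21 23]
17 [21, 86, 128, 78, 35, 39, 36] [81 79 74]
22 [59, 103, 210, 103, 68, 107, 151] [107 105  98]
26 [167, 188, 208, 125, 146, 204, 206] [134 129 112]
31 [207, 204, 198, 131, 113, 169, 208] [144 137 113]
36 [196, 199, 223, 123, 174, 156, 112] [133 128 107]
41 [119, 167, 196, 125, 98, 100, 99] [135 129 110]
46 [91, 144, 175, 119, 96, 98, 99] [134 125  97]
50 [94, 159, 181, 113, 95, 82, 78] [126 119  95]
55 [43, 126, 167, 84, 32, 31, 24] [91 87 73]
60 [35, 96, 151, 68, 24, 21, 20] [74 71 60]
65 [47, 86, 160, 59, 37, 41, 27] [62 60 54]
70 [42, 51, 60, 50, 41, 42, 42] [52 51 48]
74 [40, 40, 42, 42, 42, 42, 34] [42 43 41]
79 [39, 40, 40, 41, 42, 43, 36] [42 41 41]
```

The white end lies on the right (−y), the thin dark end on the left (+y). Looks leave it unclear which is the bristles, so a grip will test it (bristles offer no resistance). First the carton, cup and flaps.

```bash
cat >> h.py <<'E'
C=np.array([499.5,71.8]);YAW=0.16
ex=np.array([np.cos(YAW),np.sin(YAW)]);ey=np.array([-ex[1],ex[0]])
def c2w(x,y,z): return np.r_[C+x*ex+y*ey,z]
def go(p):
    s=manip.read_state();return tool(np.asarray(p)-s["eef_pos"])
E
python3 - <<'E'
from h import *
for n in("top","side"):
    d=np.load(f"pics/{n}0.npy");P=cloud(n,d)
    q=P[d>0];x=(q[:,:2]-C)@ex;y=(q[:,:2]-C)@ey
    for s in(1,-1):
        m=(q[:,2]>80)&(q[:,2]<140)&(abs(x)<65)&(y*s>8)&(y*s<66)
        for lo in range(10,62,6):
            k=m&(y*s>=lo)&(y*s<lo+6)
            print(n,s,lo,k.sum(),np.median(q[k,2]).round(1) if k.sum()>3 else '',end=' | ')
        print()
for u,v in((331.4,230.7),):
    for z in(33,75): w=onz("top",u,v,z);print("cup",z,w,(w[:2]-C)@ex,(w[:2]-C)@ey)
print("start tool R",Ro.from_euler("xyz",manip.read_state()["eef_rot"]).as_matrix().round(3))
print("dish side px check",proj("side",[573,281,9]),proj("side",[458.4,-204,19]),[proj("side",c2w(a,b,82)) for a in(-78,78) for b in(-60,60)],[proj("top",c2w(a,b,82)) for a in(-78,78) for b in(-60,60)])
E
```

```text
top 1 10 1  | top 1 16 34 107.0 | top 1 22 135 105.1 | top 1 28 139 101.3 | top 1 34 129 97.8 | top 1 40 129 94.0 | top 1 46 125 90.2 | top 1 52 92 86.9 | top 1 58 46 83.6 | 
top -1 10 0  | top -1 16 0  | top -1 22 0  | top -1 28 74 119.1 | top -1 34 127 112.9 | top -1 40 121 104.8 | top -1 46 117 97.4 | top -1 52 111 89.9 | top -1 58 27 83.8 | 
side 1 10 1  | side 1 16 28 106.4 | side 1 22 21 105.3 | side 1 28 11 102.0 | side 1 34 16 97.3 | side 1 40 15 93.6 | side 1 46 12 89.9 | side 1 52 8 86.2 | side 1 58 3  | 
side -1 10 0  | side -1 16 0  | side -1 22 0  | side -1 28 37 116.3 | side -1 34 131 113.3 | side -1 40 135 105.6 | side -1 46 134 96.9 | side -1 52 118 90.2 | side -1 58 43 82.9 | 
cup 33 [486.24129858  71.63135487  33.        ] -13.116220021438885 1.9458614599347288
cup 75 [485.67392259  72.73073787  75.        ] -13.501197352446043 3.1215956786155292
start tool R [[-0.952  0.307 -0.   ]
 [ 0.307  0.952 -0.001]
 [ 0.    -0.001 -1.   ]]
dish side px check [299.48093442 173.95551362] [344.41462011 271.33606734] [array([299.20523958, 213.91710452]), array([275.46569321, 194.62725567]), array([341.42731399, 193.39370286]), array([316.75345972, 176.0791894 ])] [array([361.26607976, 252.41555038]), array([312.97150347, 260.52584427]), array([350.44253556, 189.9204048 ]), array([302.61581915, 197.89626996])]
```

Run:
```python
from h import *
print(go(c2w(20,-5,135)).round(1)); print(Ro.from_euler("xyz",manip.read_state()["eef_rot"]).inv().apply(np.r_[ey,0]))
```

```text
[-473.5 -323.5   45.1]
[ 4.54453188e-01  8.90770200e-01 -8.66316484e-04]
```

```bash
python3 nudge.py '[[-40,-28,0,0,0,-0.1],[-80,-55,0,0,0,-0.2],[-120,-82,0,0,0,-0.3],[-160,-109,0,0,0,-0.4],[-200,-136,0,0,0,-0.471]]' 0 10
python3 nudge.py '[[0,0,0,0,0,0]]'
python3 - <<'E'
from h import *
print(go(c2w(20,-5,135)).round(1),Ro.from_euler("xyz",manip.read_state()["eef_rot"]).as_matrix().round(3)[:,1])
E
```

```text
clock: 0.6
eef_pos: [318.0, 330.9, 180.1]
eef_rot: [-3.141, -0.0, -2.978]
wrist_force: [0.9, 0.0, 0.4]
finger_gap: 57.5
finger_force: 0.0
clock: 0.7
eef_pos: [319.9, 329.2, 180.2]
eef_rot: [-3.141, 0.0, -2.984]
wrist_force: [-0.6, 0.4, -0.0]
finger_gap: 49.6
finger_force: 0.0
[-157.1 -287.3   45.4] [-0.157  0.988 -0.001]
```

```bash
python3 nudge.py '[[-23,-42,0,0,0,0],[-46,-84,0,0,0,0],[-69,-126,0,0,0,0],[-92,-168,0,0,0,0],[-115,-210,0,0,0,0]]'
python3 nudge.py '[[-22,-40,0,0,0,0],[-42,-77,20,0,0,0],[-42,-77,45,0,0,0],[-42,-77,45,0,0,0]]'
python3 - <<'E'
from h import *
print(go(c2w(20,-5,92)).round(1))
E
```

```text
clock: 1.2
eef_pos: [464.9, 142.3, 180.2]
eef_rot: [3.141, -0.0, -2.983]
wrist_force: [0.6, 0.3, 0.1]
finger_gap: 9.5
finger_force: 0.0
clock: 1.6
eef_pos: [516.4, 73.8, 132.0]
eef_rot: [3.141, -0.006, -2.984]
wrist_force: [-0.1, -0.4, 0.4]
finger_gap: 0.3
finger_force: 0.0
[-3.2 -4.3 40. ]
```

```bash
python3 nudge.py '[[-2,-4,15,0,0,0],[-3,-4,30,0,0,0],[-3,-4,40,0,0,0],[-3,-4,40,0,0,0]]'
python3 nudge.py '[[0,9,0,0,0,0],[0,15,-4,0,0,0],[0,20,-8,0,0,0],[0,25,-12,0,0,0],[0,30,-15,0,0,0]]'
python3 nudge.py '[[0,6,-3,0,0,0],[0,12,-5,0,0,0],[0,18,-6,0,0,0],[0,25,-6,0,0,0],[0,32,-4,0,0,0]]'
python3 nudge.py '[[0,6,3,0,0,0],[0,12,7,0,0,0],[0,17,11,0,0,0],[0,17,11,0,0,0]]'
python3 - <<'E'
from h import *
s=manip.read_state();q=s["eef_pos"];print((q[:2]-C)@ex,(q[:2]-C)@ey,q[2])
shot("top","t1",270,150,430,270,5)
E
```

```text
clock: 2.0
eef_pos: [520.9, 71.5, 94.9]
eef_rot: [3.141, -0.001, -2.982]
wrist_force: [-0.4, 1.3, 0.2]
finger_gap: 1.0
finger_force: 0.0
clock: 2.5
eef_pos: [516.8, 100.9, 111.1]
eef_rot: [-3.142, 0.001, -2.982]
wrist_force: [-0.2, 0.1, 0.7]
finger_gap: 0.5
finger_force: 0.0
clock: 3.0
eef_pos: [511.6, 132.5, 114.2]
eef_rot: [3.142, 0.0, -2.982]
wrist_force: [-0.4, -0.4, 0.1]
finger_gap: 0.4
finger_force: 0.0
clock: 3.4
eef_pos: [508.5, 149.2, 102.5]
eef_rot: [-3.142, -0.001, -2.982]
wrist_force: [1.1, 0.3, -0.0]
finger_gap: 0.6
finger_force: 0.0
21.21885879338247 75.0000032071138 102.46892247227031
```

View pics/t1.png

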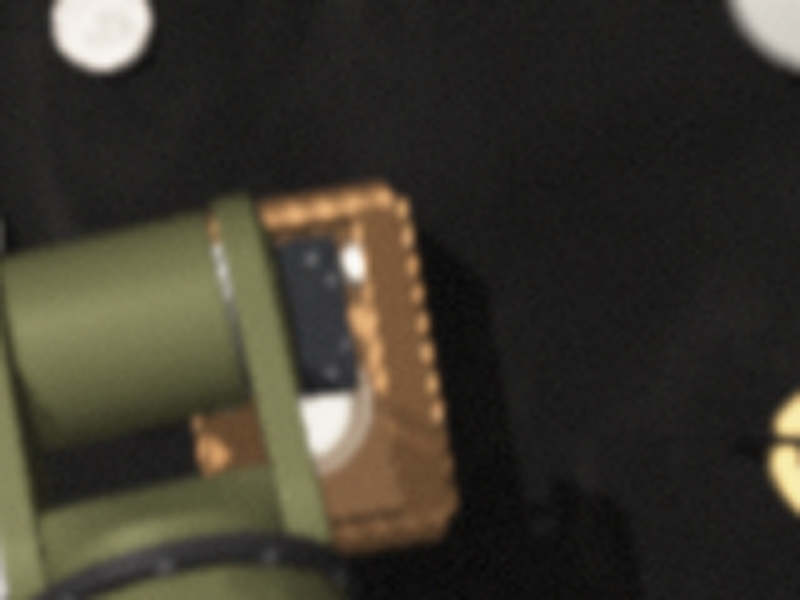

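The left flap is folded out past the hand; now the right one.

```bash
python3 nudge.py '[[0,-12,-10,0,0,0],[0,-30,-35,0,0,0],[0,-60,-40,0,0,0],[0,-81,-25,0,0,0],[0,-83,0,0,0,0]]'
python3 nudge.py '[[0,0,0,0,0,0],[0,0,0,0,0,0]]'
python3 nudge.py '[[0,-6,0,0,0,0],[0,-11,-3,0,0,0],[0,-16,-6,0,0,0],[0,-21,-9,0,0,0],[0,-26,-11,0,0,0]]'
python3 nudge.py '[[0,-6,-1,0,0,0],[0,-12,-2,0,0,0],[0,-20,-1,0,0,0],[0,-27,0,0,0,0],[0,-34,5,0,0,0]]'
python3 nudge.py '[[0,-4,4,0,0,0],[0,-7,7,0,0,0],[0,-7,7,0,0,0]]'
python3 - <<'E'
from h import *
s=manip.read_state();q=s["eef_pos"];print((q[:2]-C)@ex,(q[:2]-C)@ey,q[2])
E
```

```text
clock: 3.95
eef_pos: [523.7, 63.9, 105.3]
eef_rot: [-3.141, 0.005, -2.985]
wrist_force: [0.1, 0.8, -0.4]
finger_gap: 0.7
finger_force: 0.0
clock: 4.15
eef_pos: [522.3, 66.3, 104.3]
eef_rot: [-3.142, 0.0, -2.983]
wrist_force: [-0.1, 0.4, 0.4]
finger_gap: 0.6
finger_force: 0.0
clock: 4.65
eef_pos: [526.5, 40.7, 114.9]
eef_rot: [-3.141, 0.001, -2.982]
wrist_force: [0.3, -0.6, 0.4]
finger_gap: 0.4
finger_force: 0.0
clock: 5.15
eef_pos: [531.9, 6.9, 109.3]
eef_rot: [-3.141, 0.001, -2.983]
wrist_force: [-0.4, -0.1, -0.1]
finger_gap: 0.3
finger_force: 0.0
clock: 5.45
eef_pos: [532.5, 0.4, 101.6]
eef_rot: [3.141, -0.001, -2.983]
wrist_force: [-0.2, -0.1, -0.3]
finger_gap: 0.3
finger_force: 0.0
21.17422156387667 -75.78780419183829 101.58928817688039
```

```bash
python3 nudge.py '[[0,8,-15,0,0,0],[0,8,-40,0,0,0.05],[20,-20,-60,0,0,0.2],[40,-60,-60,0,0,0.35],[55,-100,-60,0,0,0.5]]' 40
python3 nudge.py '[[0,-30,0,0,0,0.15],[0,-60,0,0,0,0.3],[0,-80,0,0,0,0.45],[0,-80,0,0,0,0.6],[0,-80,0,0,0,0.75]]'
python3 nudge.py '[[0,0,0,0,0,0.15],[0,0,0,0,0,0.3],[0,0,0,0,0,0.45],[0,0,0,0,0,0.6],[0,0,0,0,0,0.635]]'
python3 - <<'E'
from h import *
a=onz("top",416.9,238.4,22);b=onz("top",467.3,245.1,22);u=(a-b)/np.linalg.norm(a-b)
print(a,b,np.linalg.norm(a-b),np.degrees(np.arctan2(u[1],u[0])))
s=manip.read_state();print(s["eef_pos"],s["joints"],Ro.from_euler("xyz",s["eef_rot"]).as_matrix().round(3))
g=b+18*u;print(g)
p,d=shot("top","t2",290,160,490,280,4)
# brush fit from depth
P=cloud("top",d)
q,_=manip.camera("side");cv2.imwrite("pics/s2.png",cv2.resize(q[150:310,240:400,::-1],None,fx=3.7,fy=3.7,interpolation=cv2.INTER_CUBIC))
E
```

```text
clock: 5.95
eef_pos: [493.8, -107.6, 163.1]
eef_rot: [3.142, 0.002, 2.796]
wrist_force: [0.3, -0.3, -0.6]
finger_gap: 36.8
finger_force: 0.0
clock: 6.45
eef_pos: [467.4, -182.7, 162.4]
eef_rot: [3.141, 0.0, 2.044]
wrist_force: [0.2, -0.3, 0.4]
finger_gap: 40.0
finger_force: 0.0
clock: 6.95
eef_pos: [467.6, -182.0, 162.3]
eef_rot: [3.141, -0.0, 1.41]
wrist_force: [-0.0, 1.0, -0.1]
finger_gap: 39.8
finger_force: 0.0
[ 465.36816716 -148.76568938   22.        ] [ 447.47632546 -277.96017862   22.        ] 130.42750496089712 82.11539253403383
[ 467.63743694 -182.01087776  162.34144851] [-4.44218989e-01  2.08569394e-01  1.67843824e+00  7.96642198e-05
  1.25444406e+00 -2.83917444e-01] [[ 0.16   0.987  0.   ]
 [ 0.987 -0.16   0.   ]
 [ 0.     0.    -1.   ]]
[ 449.94553738 -260.13034428   22.        ]
```

View pics/t2.png

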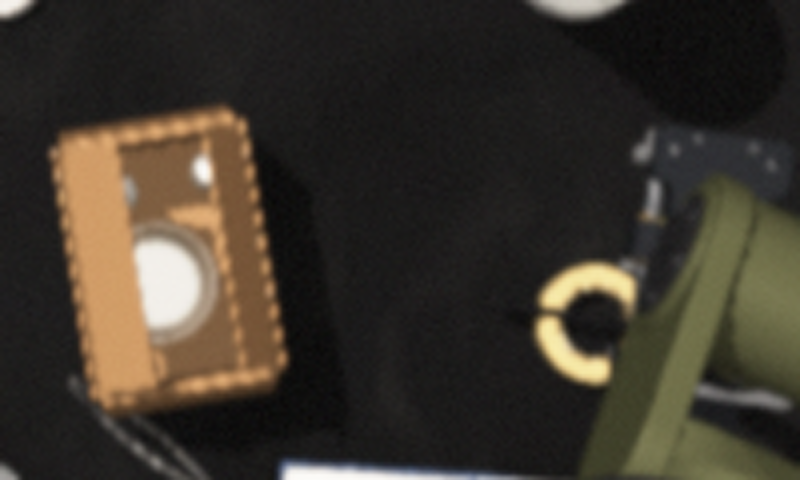

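Run:
```python
from h import *
for z in(162,200,260): print(z,proj("top",[467.6,-182,z]),proj("side",[467.6,-182,z]), proj("top",[508.5,149.2,z-60]))
```

```text
162 [443.53529307 237.46007587] [343.70555529 223.39150186] [300.06199918 221.28638807]
200 [447.8727893  237.46006258] [343.88589289 211.38435517] [299.45728182 220.75638612]
260 [455.36977266 237.46003961] [344.18428086 191.51723829] [298.41737206 219.84496165]
```

View pics/s2.png

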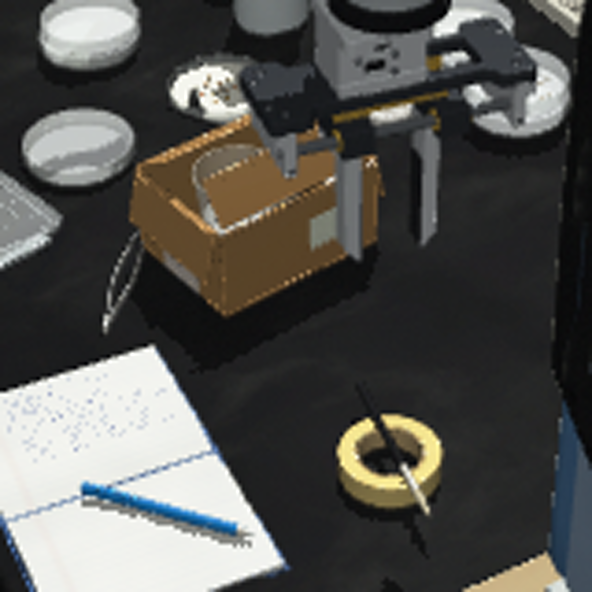

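Both flaps are unmoved: the shut fingers taper and passed over the flap edges because I rose too early. Retry deeper, at carton x=+45 beyond the cup.

```bash
python3 nudge.py '[[48,0,0,0,0,0],[96,0,0,0,0,-0.1],[144,0,0,0,0,-0.2],[180,0,0,0,0,-0.3],[200,20,0,0,0,-0.32]]' 0
python3 nudge.py '[[0,0,0,0,0,0]]'
python3 - <<'E'
from h import *
print(go(c2w(45,-5,75)).round(1),Ro.from_euler("xyz",manip.read_state()["eef_rot"]).as_matrix().round(3)[:,0],ey)
E
```

```text
clock: 7.55
eef_pos: [517.7, 15.2, 162.8]
eef_rot: [3.141, -0.0, 1.744]
wrist_force: [-0.0, -0.4, 0.5]
finger_gap: 3.7
finger_force: 0.0
clock: 7.65
eef_pos: [519.4, 14.5, 162.2]
eef_rot: [3.141, -0.0, 1.741]
wrist_force: [0.7, 0.3, -0.4]
finger_gap: 0.5
finger_force: 0.0
[54.4 35.  87.3] [-0.169  0.986  0.   ] [-0.15931821  0.98722728]
```

```bash
python3 nudge.py '[[27,17,0,0,0,0],[54,35,25,0,0,0],[54,35,60,0,0,0],[54,35,87,0,0,0],[54,35,87,0,0,0]]'
python3 nudge.py '[[8,0,0,0,0,0],[15,0,-2,0,0,0],[20,0,-8,0,0,0],[25,0,-13,0,0,0],[30,0,-18,0,0,0]]'
python3 nudge.py '[[6,0,-4,0,0,0],[12,0,-7,0,0,0],[19,0,-9,0,0,0],[26,0,-10,0,0,0],[32,0,-10,0,0,0]]'
python3 nudge.py '[[6,0,1,0,0,0],[13,0,3,0,0,0],[20,0,5,0,0,0],[26,0,6,0,0,0],[26,0,6,0,0,0]]'
python3 - <<'E'
from h import *
s=manip.read_state();q=s["eef_pos"];print((q[:2]-C)@ex,(q[:2]-C)@ey,q[2])
for n in("top","side"):
    p,d=manip.camera(n);P=cloud(n,d);q=P[d>0];x=(q[:,:2]-C)@ex;y=(q[:,:2]-C)@ey
    for s in(1,-1):
        for lo in range(10,110,8):
            k=(q[:,2]>75)&(q[:,2]<140)&(x<10)&(x>-65)&(y*s>=lo)&(y*s<lo+8)
            print(lo,k.sum(),np.median(q[k,2]).round() if k.sum()>3 else '',end=' | ')
        print(n,s)
E
```

```text
clock: 8.15
eef_pos: [541.6, 70.8, 72.0]
eef_rot: [-3.135, -0.001, 1.736]
wrist_force: [0.5, -0.1, 0.4]
finger_gap: 0.3
finger_force: 0.0
clock: 8.65
eef_pos: [539.2, 101.4, 94.5]
eef_rot: [3.14, 0.0, 1.736]
wrist_force: [0.3, -0.0, -1.2]
finger_gap: 0.5
finger_force: 0.0
clock: 9.15
eef_pos: [533.5, 133.1, 103.2]
eef_rot: [-3.141, 0.0, 1.736]
wrist_force: [-0.1, 0.2, 0.3]
finger_gap: 0.3
finger_force: 0.0
clock: 9.65
eef_pos: [529.1, 158.8, 97.0]
eef_rot: [-3.141, -0.0, 1.737]
wrist_force: [0.1, -0.3, 0.6]
finger_gap: 0.2
finger_force: 0.0
43.12094422288123 81.16782526754785 96.97815638598881
10 0  | 18 0  | 26 0  | 34 17 96.0 | 42 24 92.0 | 50 10 88.0 | 58 0  | 66 0  | 74 0  | 82 0  | 90 0  | 98 0  | 106 0  | top 1
10 3  | 18 13 77.0 | 26 45 119.0 | 34 93 112.0 | 42 95 102.0 | 50 88 91.0 | 58 18 84.0 | 66 0  | 74 0  | 82 0  | 90 0  | 98 0  | 106 0  | top -1
10 2  | 18 29 106.0 | 26 12 102.0 | 34 12 96.0 | 42 10 91.0 | 50 11 86.0 | 58 2  | 66 0  | 74 0  | 82 0  | 90 0  | 98 0  | 106 0  | side 1
10 0  | 18 0  | 26 19 117.0 | 34 112 112.0 | 42 104 101.0 | 50 101 91.0 | 58 50 80.0 | 66 0  | 74 0  | 82 0  | 90 0  | 98 0  | 106 0  | side -1
```

Run:
```python
from h import *
s=manip.read_state();e=s["eef_pos"]
for n in("side","top"):
    p,d=manip.camera(n);P=cloud(n,d)
    x=(P[...,:2]-C)@ex;y=(P[...,:2]-C)@ey;z=P[...,2]
    for zl in range(60,230,12):
        k=(d>0)&(z>=zl)&(z<zl+12)&(abs(x-43)<60)&(y>-20)&(y<160)
        if k.sum(): print(n,zl,k.sum(),"x",np.percentile(x[k],[2,50,98]).round(),"y",np.percentile(y[k],[2,50,98]).round())
    np.save(f"pics/{n}3.npy",d);cv2.imwrite(f"pics/{n}3.png",p[:,:,::-1])
a=cv2.imread("pics/side3.png")[130:260,235:395];cv2.imwrite("pics/s3.png",cv2.resize(a,None,fx=4.5,fy=4.5,interpolation=cv2.INTER_CUBIC))
```

```text
side 60 119 x [-14.  21.  78.] y [29. 54. 61.]
side 72 65 x [-13.  60.  84.] y [16. 40. 61.]
side 84 25 x [-14.  33.  74.] y [40. 47. 55.]
side 96 44 x [-15.  28.  69.] y [18. 24. 38.]
side 108 5 x [-9.  6. 63.] y [16. 18. 18.]
side 120 14 x [34. 43. 52.] y [67. 72. 75.]
side 132 28 x [28. 38. 54.] y [67. 73. 87.]
side 144 35 x [28. 35. 55.] y [65. 72. 86.]
side 156 36 x [28. 37. 56.] y [67. 72. 88.]
side 168 35 x [27. 34. 51.] y [66. 71. 88.]
side 180 37 x [28. 36. 54.] y [65. 72. 87.]
side 192 34 x [28. 38. 53.] y [66. 70. 87.]
side 204 14 x [21. 30. 52.] y [66. 71. 89.]
side 216 30 x [17. 23. 65.] y [44. 50. 92.]
side 228 123 x [-14.  29.  99.] y [43. 51. 88.]
top 60 28 x [ 6. 76. 88.] y [-19.  -3.  27.]
top 72 67 x [11. 78. 84.] y [-19.  -4.  41.]
top 84 61 x [-7.  6. 72.] y [36. 43. 52.]
top 96 32 x [-7.  9. 69.] y [35. 39. 46.]
top 228 36 x [-11.  -0. 102.] y [ 51.  56. 107.]
```

View pics/s3.png

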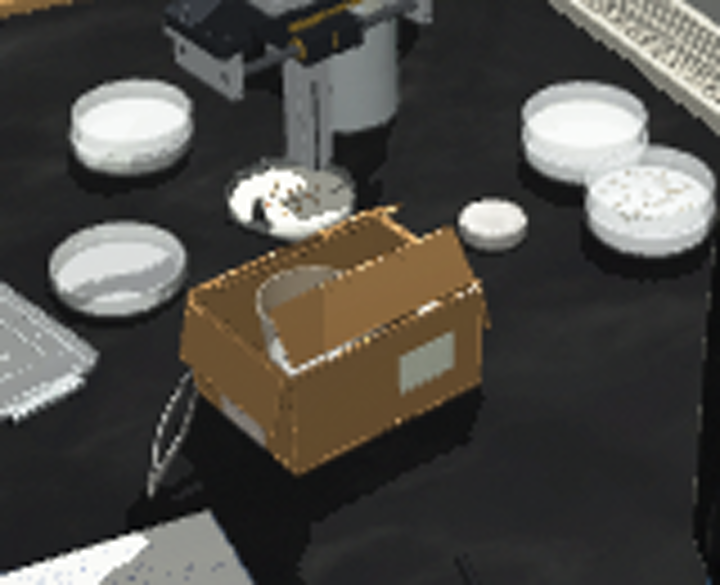

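The picture shows the closed fingertips well above the flaps: the point cloud puts the lowest finger points at z≈121 while the TCP reads 97. The flap was never touched, so I'll work about 24 mm lower and check.

```bash
python3 nudge.py '[[-40,0,-8,0,0,0],[-80,0,-4,0,0,0],[-87,0,12,0,0,0],[-87,0,30,0,0,0],[-87,0,43,0,0,0]]'
python3 nudge.py '[[0,0,0,0,0,0],[7,0,0,0,0,0],[12,0,-2,0,0,0],[18,0,-8,0,0,0],[23,0,-14,0,0,0]]'
python3 - <<'E'
from h import *
s=manip.read_state();q=s["eef_pos"];print((q[:2]-C)@ex,(q[:2]-C)@ey,q[2],s["wrist_force"])
for n in("top","side"):
    p,d=manip.camera(n);P=cloud(n,d);q=P[d>0];x=(q[:,:2]-C)@ex;y=(q[:,:2]-C)@ey
    for s in(1,):
        for lo in range(10,110,8):
            k=(q[:,2]>75)&(q[:,2]<140)&(x<5)&(x>-65)&(y*s>=lo)&(y*s<lo+8)
            print(lo,k.sum(),np.median(q[k,2]).round() if k.sum()>3 else '',end=' | ')
        print(n,s)
E
```

```text
clock: 10.35
eef_pos: [543.5, 71.6, 53.3]
eef_rot: [-3.141, -0.0, 1.735]
wrist_force: [0.5, 0.5, -0.6]
finger_gap: 0.3
finger_force: 0.0
clock: 10.85
eef_pos: [540.0, 95.6, 69.4]
eef_rot: [3.141, 0.0, 1.736]
wrist_force: [-1.4, -1.1, -0.9]
finger_gap: 0.2
finger_force: 0.5
43.822624661640944 17.061425934015944 69.44806837532737 [-1.43323414 -1.06741673 -0.90295744]
10 0  | 18 0  | 26 0  | 34 0  | 42 8 96.0 | 50 8 91.0 | 58 4 86.0 | 66 0  | 74 0  | 82 0  | 90 0  | 98 0  | 106 0  | top 1
10 1  | 18 10 115.0 | 26 20 111.0 | 34 12 99.0 | 42 10 92.0 | 50 29 80.0 | 58 13 78.0 | 66 0  | 74 0  | 82 0  | 90 0  | 98 0  | 106 0  | side 1
```

```bash
python3 nudge.py '[[5,0,-4,0,0,0],[11,0,-8,0,0,0],[18,0,-11,0,0,0],[25,0,-13,0,0,0],[32,0,-14,0,0,0]]'
python3 nudge.py '[[6,0,0,0,0,0],[13,0,1,0,0,0],[20,0,3,0,0,0],[26,0,5,0,0,0],[32,0,8,0,0,0]]'
python3 nudge.py '[[0,0,0,0,0,0],[0,0,0,0,0,0],[-40,0,-30,0,0,0],[-84,0,-32,0,0,0],[-87,0,-12,0,0,0]]'
python3 - <<'E'
from h import *
s=manip.read_state();q=s["eef_pos"];print((q[:2]-C)@ex,(q[:2]-C)@ey,q[2],s["wrist_force"])
for n in("top","side"):
    p,d=manip.camera(n);P=cloud(n,d);q=P[d>0];x=(q[:,:2]-C)@ex;y=(q[:,:2]-C)@ey
    for s in(1,):
        for lo in range(10,110,8):
            k=(q[:,2]>75)&(q[:,2]<140)&(x<70)&(x>-65)&(y*s>=lo)&(y*s<lo+8)
            print(lo,k.sum(),np.median(q[k,2]).round() if k.sum()>3 else '',end=' | ')
        print(n,s)
E
```

```text
clock: 11.45
eef_pos: [534.5, 127.3, 82.4]
eef_rot: [3.142, -0.0, 1.736]
wrist_force: [0.4, -1.0, 0.7]
finger_gap: 0.8
finger_force: 0.4
clock: 11.95
eef_pos: [529.3, 158.6, 74.0]
eef_rot: [-3.142, -0.0, 1.736]
wrist_force: [-0.1, 0.1, 0.7]
finger_gap: 0.6
finger_force: 0.3
clock: 12.45
eef_pos: [546.1, 68.6, 89.2]
eef_rot: [3.135, 0.001, 1.732]
wrist_force: [0.6, 0.7, 0.7]
finger_gap: 0.3
finger_force: 0.0
45.49741932525562 -10.552677800321941 89.24532390045708 [0.57143143 0.67564808 0.68253653]
10 0  | 18 0  | 26 3  | 34 0  | 42 0  | 50 14 82.0 | 58 119 85.0 | 66 180 89.0 | 74 186 94.0 | 82 186 97.0 | 90 186 101.0 | 98 33 102.0 | 106 0  | top 1
10 0  | 18 1  | 26 4 79.0 | 34 5 76.0 | 42 0  | 50 64 81.0 | 58 96 86.0 | 66 101 89.0 | 74 100 93.0 | 82 107 97.0 | 90 79 100.0 | 98 11 100.0 | 106 0  | side 1
```

Left flap is at about 2.65 rad. Now the right flap in the same way.

```bash
python3 nudge.py '[[2,0,20,0,0,0],[2,0,29,0,0,0],[2,0,29,0,0,0],[-8,0,25,0,0,0],[-13,0,18,0,0,0]]'
python3 nudge.py '[[-6,0,-4,0,0,0],[-12,0,-7,0,0,0],[-19,0,-10,0,0,0],[-26,0,-11,0,0,0],[-33,0,-11,0,0,0]]'
python3 nudge.py '[[-6,0,2,0,0,0],[-12,0,4,0,0,0],[-18,0,6,0,0,0],[-24,0,9,0,0,0],[-24,0,9,0,0,0]]'
python3 nudge.py '[[0,0,0,0,0,0],[10,0,-20,0,0,0],[25,0,-60,0,0,0],[-20,0,-80,0,0,0],[-65,0,-80,0,0,0]]' 40
python3 nudge.py '[[-45,0,0,0,0,0],[-90,0,0,0,0,0],[-120,20,0,0,0,0],[-120,35,0,0,0,0],[-120,35,0,0,0,0]]'
python3 - <<'E'
from h import *
s=manip.read_state();q=s["eef_pos"];print((q[:2]-C)@ex,(q[:2]-C)@ey,q,s["wrist_force"])
for n in("top","side"):
    p,d=manip.camera(n);P=cloud(n,d);q=P[d>0];x=(q[:,:2]-C)@ex;y=(q[:,:2]-C)@ey
    cv2.imwrite(f"pics/{n}4.png",p[:,:,::-1]);np.save(f"pics/{n}4.npy",d)
    for s in(1,-1):
        for lo in range(10,110,8):
            k=(q[:,2]>75)&(q[:,2]<140)&(x<70)&(x>-65)&(y*s>=lo)&(y*s<lo+8)
            print(lo,k.sum(),np.median(q[k,2]).round() if k.sum()>3 else '',end=' | ')
        print(n,s)
E
```

```text
clock: 13.05
eef_pos: [546.1, 58.8, 69.2]
eef_rot: [3.141, 0.0, 1.736]
wrist_force: [0.2, 1.2, 0.2]
finger_gap: 0.6
finger_force: 0.2
clock: 13.55
eef_pos: [551.3, 26.3, 79.4]
eef_rot: [3.141, -0.0, 1.736]
wrist_force: [-0.5, 1.2, -0.4]
finger_gap: 0.4
finger_force: 0.5
clock: 14.05
eef_pos: [555.0, 2.5, 69.7]
eef_rot: [-3.141, 0.0, 1.735]
wrist_force: [-0.5, 0.5, 0.8]
finger_gap: 0.7
finger_force: 0.0
clock: 14.55
eef_pos: [567.4, -60.7, 154.0]
eef_rot: [3.136, 0.002, 1.74]
wrist_force: [0.4, 0.1, -0.5]
finger_gap: 36.9
finger_force: 0.0
clock: 15.05
eef_pos: [620.8, -173.7, 149.6]
eef_rot: [-3.141, -0.0, 1.735]
wrist_force: [-0.5, 0.6, -0.7]
finger_gap: 40.0
finger_force: 0.0
80.63424168492088 -261.6769866941789 [ 620.7942316  -173.68815792  149.57632442] [-0.52131979  0.55335757 -0.72256034]
10 3  | 18 3  | 26 3  | 34 8 78.0 | 42 7 77.0 | 50 20 82.0 | 58 134 85.0 | 66 179 90.0 | 74 189 93.0 | 82 186 97.0 | 90 188 101.0 | 98 32 103.0 | 106 0  | top 1
10 7 76.0 | 18 11 78.0 | 26 1  | 34 0  | 42 0  | 50 42 82.0 | 58 132 86.0 | 66 183 88.0 | 74 187 91.0 | 82 183 94.0 | 90 193 97.0 | 98 56 98.0 | 106 0  | top -1
10 2  | 18 3  | 26 3  | 34 6 75.0 | 42 2  | 50 67 81.0 | 58 90 85.0 | 66 112 89.0 | 74 94 93.0 | 82 100 96.0 | 90 96 100.0 | 98 15 99.0 | 106 0  | side 1
10 1  | 18 7 77.0 | 26 2  | 34 0  | 42 0  | 50 10 81.0 | 58 34 85.0 | 66 54 88.0 | 74 49 91.0 | 82 48 94.0 | 90 50 97.0 | 98 46 99.0 | 106 1  | side -1
```

Both flaps are folded back to about 2.7 rad. Now I'll locate the brush line, the cup and the fingertips.

Run:
```python
from h import *
a=onz("top",427,237.7,23);b=onz("top",462.6,243.9,23);u=(a-b)/np.linalg.norm(a-b)
print("brush pts",a,b,"heading",np.degrees(np.arctan2(u[1],u[0])))
s=manip.read_state();R=Ro.from_euler("xyz",s["eef_rot"]).as_matrix();print("tool x heading",np.degrees(np.arctan2(R[1,0],R[0,0])))
t=np.array([458.4,-204]);o=a[:2]+u[:2]*((t-a[:2])@u[:2]);print("roll centre proj on line",o)
g=o-u[:2]*54;print("grip",g,"shift tool",go([*g,60]))
p=cv2.imread("pics/top4.png");g=p.astype(int)
m=((g.min(2)>150)&(g.max(2)-g.min(2)<40)).astype(np.uint8);m[:,:300]=0;m[:,365:]=0;m[:195]=0;m[265:]=0
n,l,st,c=cv2.connectedComponentsWithStats(m)
for i in range(1,n):
    if st[i,4]>10:
        w=onz("top",*c[i],33);print("blob",st[i],c[i],w,(w[:2]-C)@ex,(w[:2]-C)@ey)
        cn=cv2.findContours((l==i).astype(np.uint8),0,1)[0][0];print(cv2.minEnclosingCircle(cn))
# fingertips by side cloud
d=np.load("pics/side4.npy");P=cloud("side",d);e=s["eef_pos"]
for zl in range(int(e[2]-10),int(e[2]+60),6):
    k=(d>0)&(P[...,2]>=zl)&(P[...,2]<zl+6)&(np.hypot(P[...,0]-e[0],P[...,1]-e[1])<45)
    if k.sum(): print(zl,k.sum(),P[k].min(0).round(),P[k].max(0).round())
d=np.load("pics/top4.npy");P=cloud("top",d);k=(d>0)&(P[...,2]>120)&(P[...,2]<170)&(P[...,0]>520)&(P[...,1]<-50)&(P[...,1]>-300)
print("beaker?",k.sum(),P[k].min(0) if k.sum() else'',P[k].max(0) if k.sum() else'')
```

```text
brush pts [ 467.02497358 -174.58676371   23.        ] [ 450.63105517 -265.67933558   23.        ] heading 79.79769837420773
tool x heading 99.49812957082106
roll centre proj on line [ 461.62695877 -204.58075535]
grip [ 452.06224786 -257.726934  ] shift tool [ -56.02199749 -179.25070125   90.02985584]
blob [338 198  10   9  65] [342.43076923 201.64615385] [560.62352999  42.69463736  33.        ] 55.70580228715936 -38.47169926641547
((342.5, 201.5), 4.527792930603027)
blob [315 203   9   9  62] [319.12903226 207.27419355] [546.47466524 102.67929087  33.        ] 51.29430439092344 23.000959014258065
((319.131591796875, 207.23684692382812), 4.325028419494629)
blob [318 220  23  23 410] [328.84390244 230.75365854] [486.14053137  78.17312023  33.        ] -12.173477835883553 8.420124753077202
((328.8548278808594, 230.85484313964844), 11.519102096557617)
175 2 [ 597. -187.  175.] [ 598. -186.  180.]
181 8 [ 586. -189.  183.] [ 597. -175.  187.]
187 19 [ 585. -188.  187.] [ 601. -171.  193.]
193 11 [ 585. -190.  195.] [ 600. -172.  199.]
199 12 [ 585. -190.  200.] [ 598. -176.  204.]
205 20 [ 585. -190.  205.] [ 601. -174.  211.]
beaker? 1351 [ 665.53842213 -299.73675505  120.12698236] [998.76393974 -50.66344804 169.98565751]
```

```bash
python3 nudge.py '[[-15,-47,0,0,0,0.1],[-30,-94,0,0,0,0.2],[-45,-141,10,0,0,0.344],[-56,-179,50,0,0,0.344],[-56,-179,90,0,0,0.344]]'
python3 nudge.py '[[0,0,15,0,0,0],[0,0,30,0,0,0],[0,0,45,0,0,0],[0,0,45,0,0,0]]'
python3 - <<'E'
from h import *
s=manip.read_state();e=s["eef_pos"];R=Ro.from_euler("xyz",s["eef_rot"]).as_matrix();print("tool x heading",np.degrees(np.arctan2(R[1,0],R[0,0])),go([452.1,-257.7,0]))
p,d=manip.camera("side");P=cloud("side",d)
for zl in range(0,90,6):
    k=(d>0)&(P[...,2]>=zl+8)&(P[...,2]<zl+14)&(np.hypot(P[...,0]-e[0],P[...,1]-e[1])<45)&(P[...,1]<-246)
    if k.sum(): print(zl+8,k.sum(),np.percentile(P[k],[5,50,95],axis=0).round().tolist())
cv2.imwrite("pics/side5.png",cv2.resize(p[225:325,290:420,::-1],None,fx=6,fy=6,interpolation=cv2.INTER_CUBIC))
E
```

```text
clock: 15.65
eef_pos: [450.5, -259.3, 61.5]
eef_rot: [3.138, 0.002, 1.39]
wrist_force: [1.3, 0.2, -0.7]
finger_gap: 40.4
finger_force: 0.0
clock: 16.05
eef_pos: [451.5, -256.9, 14.1]
eef_rot: [-3.139, -0.001, 1.393]
wrist_force: [0.4, -0.2, -0.0]
finger_gap: 39.8
finger_force: 0.0
tool x heading 79.78996130985556 [-0.67899218  0.80855176 14.12698979]
14 2 [[451.0, -267.0, 19.0], [451.0, -258.0, 19.0], [452.0, -249.0, 20.0]]
20 12 [[448.0, -265.0, 21.0], [450.0, -257.0, 25.0], [455.0, -248.0, 26.0]]
26 7 [[449.0, -271.0, 26.0], [451.0, -257.0, 27.0], [455.0, -247.0, 27.0]]
38 6 [[438.0, -272.0, 41.0], [470.0, -266.0, 41.0], [471.0, -258.0, 43.0]]
44 21 [[420.0, -274.0, 45.0], [469.0, -266.0, 47.0], [478.0, -259.0, 50.0]]
50 22 [[418.0, -273.0, 51.0], [469.0, -263.0, 53.0], [477.0, -251.0, 56.0]]
56 25 [[417.0, -273.0, 56.0], [427.0, -264.0, 59.0], [479.0, -253.0, 62.0]]
62 20 [[420.0, -272.0, 62.0], [450.0, -263.0, 65.0], [477.0, -254.0, 67.0]]
68 25 [[419.0, -274.0, 69.0], [469.0, -265.0, 71.0], [478.0, -257.0, 74.0]]
74 27 [[417.0, -273.0, 75.0], [424.0, -262.0, 77.0], [477.0, -253.0, 80.0]]
80 24 [[418.0, -273.0, 81.0], [470.0, -266.0, 83.0], [480.0, -253.0, 85.0]]
86 30 [[418.0, -271.0, 86.0], [450.0, -263.0, 88.0], [479.0, -251.0, 92.0]]
92 24 [[419.0, -274.0, 92.0], [469.0, -263.0, 95.0], [479.0, -254.0, 97.0]]
```

```bash
python3 nudge.py '[[0,0,12,0,0,0],[0,0,22,0,0,0],[0,0,28,0,0,0],[0,0,33,0,0,0]]'
python3 nudge.py '[[0,0,0,0,0,0]]' 0 8
python3 nudge.py '[[0,0,0,0,0,0],[0,0,0,0,0,0],[0,0,0,0,0,0],[0,0,0,0,0,0],[0,0,0,0,0,0]]'
python3 nudge.py '[[0,0,0,0,0,0],[0,0,0,0,0,0]]'
```

```text
clock: 16.5
eef_pos: [452.5, -258.0, -18.4]
eef_rot: [-3.141, -0.0, 1.392]
wrist_force: [-0.2, -1.0, -0.1]
finger_gap: 40.1
finger_force: 0.0
clock: 16.6
eef_pos: [452.4, -258.0, -18.4]
eef_rot: [-3.141, -0.0, 1.392]
wrist_force: [1.1, -0.2, -0.4]
finger_gap: 35.0
finger_force: 0.0
clock: 17.1
eef_pos: [452.8, -258.2, -17.6]
eef_rot: [3.141, 0.0, 1.392]
wrist_force: [-0.1, 0.9, 0.8]
finger_gap: 7.0
finger_force: 8.0
clock: 17.3
eef_pos: [452.8, -258.2, -17.6]
eef_rot: [3.141, 0.0, 1.392]
wrist_force: [0.3, -0.5, 1.2]
finger_gap: 6.9
finger_force: 8.0
```

The gap stops at 7 mm with 8 N, so the right end is the handle and the bristles point left. Lift and swing them toward the robot.

```bash
python3 nudge.py '[[0,0,-15,0,0,0],[0,0,-50,0,0,0],[0,0,-95,0,0,0],[0,0,-140,0,0,0],[0,0,-180,0,0,0]]'
python3 nudge.py '[[20,0,0,0,0,-0.15],[50,0,0,0,0,-0.3],[90,0,0,0,0,-0.45],[130,0,0,0,0,-0.6],[170,0,0,0,0,-0.75]]'
python3 nudge.py '[[0,0,0,0,0,-0.15],[0,0,0,0,0,-0.3],[0,0,0,0,0,-0.45],[0,0,0,0,0,-0.6],[0,0,0,0,0,-0.75]]'
python3 nudge.py '[[0,0,0,0,0,-0.15],[0,0,0,0,0,-0.3],[0,0,0,0,0,-0.4],[0,0,0,0,0,-0.4]]'
python3 - <<'E'
from h import *
s=manip.read_state();R=Ro.from_euler("xyz",s["eef_rot"]).as_matrix();print(s["joints"].round(2),R.round(3),go([525,84,160]))
E
```

```text
clock: 17.8
eef_pos: [452.6, -258.1, 164.5]
eef_rot: [3.141, 0.0, 1.392]
wrist_force: [-0.9, -0.6, -0.9]
finger_gap: 6.8
finger_force: 8.0
clock: 18.3
eef_pos: [482.9, -89.4, 162.2]
eef_rot: [-3.142, -0.0, 2.148]
wrist_force: [0.9, -0.1, -0.0]
finger_gap: 6.9
finger_force: 8.0
clock: 18.8
eef_pos: [482.8, -90.8, 162.2]
eef_rot: [-3.142, -0.0, 2.898]
wrist_force: [-0.0, 0.2, -0.2]
finger_gap: 7.2
finger_force: 8.0
clock: 19.2
eef_pos: [482.9, -90.8, 162.2]
eef_rot: [3.141, -0.0, -2.99]
wrist_force: [-0.1, 0.7, 0.1]
finger_gap: 7.0
finger_force: 8.0
[-0.26  0.19  1.71  0.    1.25 -1.98] [[-0.989 -0.151 -0.   ]
 [-0.151  0.989  0.   ]
 [ 0.     0.    -1.   ]] [-68.0867139  166.47067935   2.17532477]
```

```bash
python3 nudge.py '[[0,0,-10,0,-0.15,0],[0,0,-20,0,-0.3,0],[0,0,-30,0,-0.45,0],[0,0,-40,0,-0.6,0],[0,0,-50,0,-0.75,0]]'
python3 nudge.py '[[0,0,0,0,-0.15,0],[0,0,0,0,-0.3,0],[0,0,0,0,-0.38,0],[0,0,0,0,-0.38,0]]'
python3 - <<'E'
from h import *
s=manip.read_state();R=Ro.from_euler("xyz",s["eef_rot"]).as_matrix();e=s["eef_pos"];print(e,s["joints"].round(2),R.round(3))
g=e+R@[0,0,-40.];h=e+R@[-18,0,-40.];tp=e+R@[123,0,-40.]
print("A grip",g,"hend",h,"tip",tp,"B tip",e+R@[123,0,-14]+[0,0,26])
for k,v in dict(g=g,h=h,tip=tp,hB=e+R@[-18,0,-14]+[0,0,26],tipB=e+R@[123,0,-14]+[0,0,26],mid=e+R@[70,0,-40]).items(): print(k,proj("side",v),proj("top",v))
p,d=manip.camera("side");cv2.imwrite("pics/side6.png",p[:,:,::-1]);P=cloud("side",d)
# colour of high-sat change: bright handle pixels
c=proj("side",g).astype(int)
sub=p[c[1]-60:c[1]+80,c[0]-60:c[0]+60]
cv2.imwrite("pics/s6.png",cv2.resize(np.clip((sub[:,:,::-1]/255.)**.5*255,0,255).astype(np.uint8),None,fx=4.2,fy=4.2,interpolation=cv2.INTER_CUBIC))
print("crop origin",c-60)
E
```

```text
clock: 19.7
eef_pos: [485.9, -79.2, 221.2]
eef_rot: [-3.139, 0.737, -3.015]
wrist_force: [0.9, -1.8, 0.6]
finger_gap: 6.8
finger_force: 8.1
clock: 20.1
eef_pos: [473.1, -4.5, 276.8]
eef_rot: [-3.108, 1.049, -3.05]
wrist_force: [-0.0, 0.2, -0.3]
finger_gap: 6.8
finger_force: 8.0
[473.08540861  -4.47943635 276.79474501] [-0.25 -0.49  2.36  0.84  0.36 -2.55] [[-0.497 -0.062  0.866]
 [-0.045  0.998  0.046]
 [-0.867 -0.017 -0.499]]
A grip [438.45977678  -6.30597022 296.73789907] hend [447.40181933  -5.48724005 312.33820535] tip [377.35581935 -11.90062636 190.13580618] B tip [399.86248004 -10.71337935 203.17275604]
g [299.20320461 148.84461861] [373.63088532 252.42803022]
h [301.92193908 142.54456804] [374.0291004  248.14406219]
tip [281.18131929 190.60625078] [371.19883887 278.59180356]
hB [309.31600843 135.68376989] [374.00331326 236.77962966]
tipB [288.38495994 183.87965049] [371.14645969 268.76309118]
mid [288.83012743 172.88187253] [372.18922294 267.93732598]
crop origin [239  88]
```

View pics/s6.png

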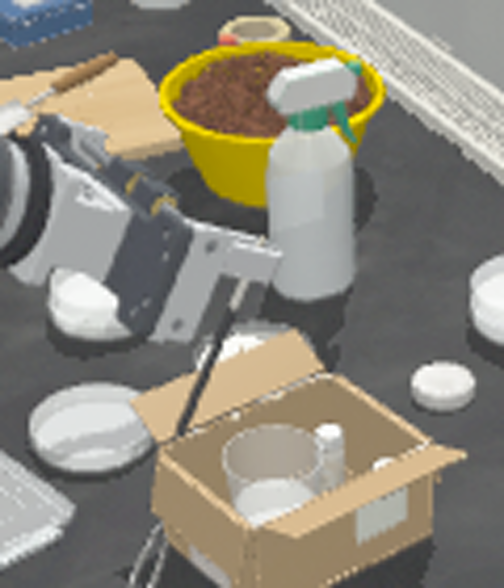

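The picture shows the brush gripped and leaning, bristle tip at about px (282,191). That matches my prediction (281,191), so the tip sits at (123, 0, −40) in the tool frame. Joint 6 hit its stop during the tilt; moving toward +y should relieve it.

```bash
python3 nudge.py '[[0,0,0,0,0,0],[0,20,0,0,0,0],[0,50,0,0,0,0],[0,80,0,0,0,0],[0,80,0,0,0,0]]'
cat >> h.py <<'E'
CUP=np.array([486.1,78.2])
def st():
    s=manip.read_state();R=Ro.from_euler("xyz",s["eef_rot"]).as_matrix();e=s["eef_pos"];tp=e+R@[123,0,-40.]
    print("e",e.round(1),"j",s["joints"].round(2),"tip",tp.round(1),"R",R.round(3).tolist())
    b=R@[1,0,0];print("tilt deg",np.degrees(np.arcsin(-b[2])).round(1),"heading",np.degrees(np.arctan2(b[1],b[0])).round(1));return s,R,e,tp
E
python3 - <<'E'
from h import *
s,R,e,tp=st();print("to above cup",R.T@(np.r_[CUP-10*ex,115]-tp))
E
```

```text
clock: 20.65
eef_pos: [468.9, 51.5, 269.7]
eef_rot: [-3.1, 1.023, -3.051]
wrist_force: [-0.6, 0.1, -1.1]
finger_gap: 6.7
finger_force: 8.0
e [468.9  51.5 269.7] j [ 0.02 -0.48  2.36  0.08  0.24 -1.69] tip [370.9  44.2 185.6] R [[-0.519, -0.055, 0.853], [-0.047, 0.998, 0.036], [-0.853, -0.021, -0.521]]
tilt deg 58.6 heading -174.8
to above cup [  4.04094433  28.0242192  127.75833994]
```

```bash
python3 nudge.py '[[0,8,35,0,-0.05,0],[0,16,70,0,-0.1,0],[0,24,105,0,-0.12,0],[0,28,110,0,-0.12,0],[0,28,110,0,-0.12,0]]'
python3 - <<'E'
from h import *
s,R,e,tp=st();print("above cup",R.T@(np.r_[CUP-16*ex,100]-tp),"down",R.T@[0,0,-1.])
E
```

```text
clock: 21.15
eef_pos: [553.2, 72.3, 251.4]
eef_rot: [-3.113, 1.079, -3.045]
wrist_force: [-0.7, -0.3, 0.4]
finger_gap: 6.8
finger_force: 8.0
e [553.2  72.3 251.4] j [ 0.06 -0.19  2.25 -0.54  0.   -1.04] tip [460.2  64.4 161.8] R [[-0.47, -0.071, 0.88], [-0.046, 0.997, 0.056], [-0.881, -0.014, -0.472]]
tilt deg 61.8 heading -174.5
above cup [49.22791541 11.31452803 38.75879046] down [0.88141773 0.01370034 0.47213884]
```

```bash
cat > k.py <<'E'
import numpy as np
from scipy.optimize import least_squares as ls
S=np.array([[.3004,1.5215,1.3207,549.7,179.8],[.2086,1.6784,1.2544,501.8,162.3],[.19,1.71,1.25,491.3,162.2],[-.48,2.36,.24,471.7,269.7],[-.19,2.25,0.0,557.9,251.4]])
def fk(p,j2,j3,j5):
    a1,d1,L2,L3,Lt,k=p; s=j2+j3
    return a1+L2*np.sin(j2)+L3*np.sin(s)+k*np.cos(s)+Lt*np.sin(s+j5), d1+L2*np.cos(j2)+L3*np.cos(s)-k*np.sin(s)+Lt*np.cos(s+j5)
f=lambda p:np.r_[np.subtract(fk(p,*S[:,:3].T),S[:,3:].T).ravel()/4,(np.array(p)-[0,300,450,400,300,0])/150]
p=ls(f,[0,300,450,400,300,0]).x;print(p.round(),np.round(np.subtract(fk(p,*S[:,:3].T),S[:,3:].T),1))
for tilt in(62,58,54,50,45):
    t=np.radians(tilt)
    # tool dir angle from up: tool dir=(sin t, -cos t)
    for tipr,tipz in((470,21),(465,60),(465,110),(615,10)):
        gr=tipr+123*np.cos(t);gz=tipz+123*np.sin(t);R=gr+40*np.sin(t);Z=gz-40*np.cos(t)
        s=ls(lambda q:np.subtract(fk(p,q[0],q[1],np.pi-t-q[0]-q[1]),(R,Z)),[0,2.]).x
        print(tilt,tipr,tipz,s.round(2),"j5",(np.pi-t-s.sum()).round(2))
E
python3 k.py
```

```text
[  2. 220. 421. 447. 293.  38.] [[ 0.3  0.7 -1.4  0.1  0.2]
 [ 1.5  1.4 -2.3 -1.4  0.8]]
62 470 21 [0.18 2.35] j5 -0.46
62 465 60 [0.05 2.34] j5 -0.33
62 465 110 [-0.08  2.31] j5 -0.17
62 615 10 [0.45 1.98] j5 -0.37
58 470 21 [0.17 2.3 ] j5 -0.35
58 465 60 [0.05 2.3 ] j5 -0.22
58 465 110 [-0.07  2.26] j5 -0.06
58 615 10 [0.45 1.93] j5 -0.25
54 470 21 [0.18 2.26] j5 -0.24
54 465 60 [0.07 2.25] j5 -0.12
54 465 110 [-0.04  2.21] j5 0.03
54 615 10 [0.46 1.88] j5 -0.14
50 470 21 [0.19 2.21] j5 -0.13
50 465 60 [0.09 2.2 ] j5 -0.02
50 465 110 [-0.02  2.16] j5 0.13
50 615 10 [0.47 1.83] j5 -0.04
45 470 21 [0.21 2.15] j5 -0.01
45 465 60 [0.12 2.14] j5 0.1
45 465 110 [0.02 2.1 ] j5 0.24
45 615 10 [0.5  1.77] j5 0.09
```

Held radially, joint 5 reaches 0 at only 45° of tilt. I'll model the arm in 3D to find a better heading of the brush for the dip and the touch.

```bash
cat > ik.py <<'E'
import numpy as np, io, contextlib
with contextlib.redirect_stdout(io.StringIO()):
    from k import p
from scipy.spatial.transform import Rotation as Ro
from scipy.optimize import least_squares as ls
a1,d1,L2,L3,Lt,kk=p
lo=np.array([-3.03,-.79,.23,-1.04,0,-2.55]);hi=np.array([3.03,2.21,2.52,4.18,3.07,2.55])
def FK(j):
    s=j[1]+j[2];r=a1+L2*np.sin(j[1])+L3*np.sin(s)+kk*np.cos(s);z=d1+L2*np.cos(j[1])+L3*np.cos(s)-kk*np.sin(s)
    R=(Ro.from_euler("z",j[0])*Ro.from_euler("y",s)*Ro.from_euler("z",j[3])*Ro.from_euler("y",j[4])*Ro.from_euler("z",j[5]+np.pi/2)).as_matrix()
    return np.array([r*np.cos(j[0]),r*np.sin(j[0]),z])+Lt*R[:,2],R
def pose(tip,tilt,head):
    x=np.r_[np.cos(tilt)*np.cos(head),np.cos(tilt)*np.sin(head),-np.sin(tilt)]
    y=np.r_[-np.sin(head),np.cos(head),0];y=-y
    z=np.cross(x,y);R=np.c_[x,y,z]; assert z[2]<0
    return np.asarray(tip)-R@[123,0,-40.],R
def IK(e,R,seed):
    f=lambda j:np.r_[(FK(j)[0]-e)/300,(FK(j)[1]-R).ravel()]
    s=ls(f,np.clip(seed,lo+.01,hi-.01),bounds=(lo,hi));return s.x,np.sqrt(2*s.cost)
E
python3 - <<'E'
from ik import *
for j in([-.25,-.49,2.36,.84,.36,-2.55],[.06,-.19,2.25,-.54,0,-1.04],[-.26,.19,1.71,0,1.25,-1.98]): print(FK(j)[0].round(),FK(j)[1].round(2).tolist())
cup=np.array([486.1,78.2]);dish=np.array([573,281.])
for nm,c,z in(("cup",cup,21),("cup",cup,110),("dish",dish,9)):
  for tilt in(55,62):
    for hd in range(-180,180,20):
        h=np.radians(hd);b=np.r_[np.cos(h),np.sin(h)]
        tip=np.r_[c+b*(18 if nm=="cup" else 0),z];best=None
        for sd in([.1,.2,2.2,-.8,.8,-.8],[.1,.2,2.2,.8,.8,-2.3],[.1,.2,2.2,2.5,.8,1],[.3,.2,2.,0,.5,0]):
            q,er=IK(*pose(tip,np.radians(tilt),h),sd)
            if er<.01 and (best is None or abs(q[3])<abs(best[3])): best=q
        if best is not None: print(nm,z,tilt,hd,best.round(2))
E
```

```text
[466. -40. 277.] [[-0.5, -0.07, 0.86], [-0.04, 1.0, 0.05], [-0.87, -0.01, -0.5]]
[557.  33. 252.] [[-0.47, -0.06, 0.88], [-0.04, 1.0, 0.05], [-0.88, -0.01, -0.47]]
[ 473. -126.  160.] [[-0.99, -0.15, -0.01], [-0.15, 0.99, 0.0], [0.01, 0.0, -1.0]]
cup 21 55 -180 [0.23 0.19 2.25 3.81 0.31 1.07]
cup 21 55 -160 [0.07 0.19 2.25 2.38 0.33 2.15]
cup 21 55 -140 [-0.06  0.24  2.18  1.7   0.6   2.49]
cup 21 55 -120 [-0.14  0.32  2.07  1.36  0.89  2.52]
cup 21 55 -100 [-0.16  0.41  1.93  1.11  1.15  2.47]
cup 21 55 -80 [-0.14  0.5   1.78  0.91  1.39  2.39]
cup 21 55 -60 [-0.1   0.59  1.64  0.73  1.6   2.27]
cup 21 55 -40 [-0.04  0.66  1.52  0.54  1.78  2.11]
cup 21 55 -20 [0.04 0.71 1.43 0.34 1.91 1.92]
cup 21 55 0 [0.12 0.73 1.39 0.11 1.98 1.68]
cup 21 55 20 [ 0.2   0.73  1.39 -0.13  1.97  1.44]
cup 21 55 40 [ 0.29  0.7   1.44 -0.35  1.9   1.21]
cup 21 55 60 [ 0.36  0.65  1.53 -0.56  1.76  1.01]
cup 21 55 80 [ 0.42  0.58  1.65 -0.74  1.58  0.86]
cup 21 55 100 [ 0.47  0.5   1.79 -0.93  1.37  0.74]
cup 21 62 -180 [0.25 0.19 2.33 3.63 0.49 1.26]
cup 21 62 -160 [0.05 0.19 2.32 2.57 0.51 1.94]
cup 
[... 2332 characters left out ...]
.67  0.75  1.4  -0.98  1.36  0.55]
dish 9 62 -160 [0.49 0.49 1.91 3.51 0.36 1.29]
dish 9 62 -140 [0.37 0.5  1.9  2.38 0.42 2.13]
dish 9 62 -120 [0.27 0.54 1.81 1.76 0.68 2.47]
dish 9 62 -100 [0.21 0.62 1.68 1.42 0.97 2.55]
dish 9 62 -80 [0.19 0.72 1.5  1.18 1.27 2.55]
dish 9 62 -60 [0.21 0.82 1.31 1.   1.56 2.51]
dish 9 62 -40 [0.24 0.93 1.11 0.83 1.82 2.41]
dish 9 62 -20 [0.3  1.02 0.93 0.65 2.07 2.26]
dish 9 62 0 [0.36 1.1  0.79 0.42 2.26 2.03]
dish 9 62 20 [0.43 1.14 0.72 0.11 2.37 1.69]
dish 9 62 40 [ 0.51  1.13  0.73 -0.24  2.34  1.31]
dish 9 62 60 [ 0.57  1.07  0.84 -0.52  2.2   1.01]
dish 9 62 80 [ 0.64  0.99  1.   -0.72  1.98  0.81]
dish 9 62 100 [ 0.68  0.89  1.19 -0.89  1.72  0.69]
```

The model shows that tilting with the bristles headed about 80° (left) is comfortable for the cup, and a shallow 40° tilt will do for the dish. First untilt and turn back.

```bash
python3 nudge.py '[[0,0,-5,0,0.15,0],[0,0,-10,0,0.3,0],[0,0,-15,0,0.45,0],[0,0,-20,0,0.6,0],[0,0,-25,0,0.75,0]]'
python3 nudge.py '[[0,0,0,0,0.15,0],[0,0,0,0,0.3,0],[0,0,0,0,0.33,0],[0,0,0,0,0.33,0]]'
python3 - <<'E'
from h import *
from ik import pose,IK
s,R,e,tp=st()
h=np.radians(80);b=np.r_[np.cos(h),np.sin(h)]
E0,R0=pose(np.r_[CUP+18*b,120],np.radians(0),h); print("tilt0",E0,R.T@(E0-e),Ro.from_matrix(R.T@R0).as_rotvec())
E1,R1=pose(np.r_[CUP+18*b,120],np.radians(60),h); print("tilt60",E1)
for n,q in(("bottle mid",(212,155,100)),("nozzle",(197,140,190))): print(n,onz("top",*q))
d=np.load("pics/top4.npy");P=cloud("top",d);k=(d>0)&(P[...,2]>60)&(P[...,2]<215)&(P[...,1]>220)&(P[...,1]<480)&(P[...,0]>560)&(P[...,0]<780);print(P[k].min(0),P[k].max(0))
for hd in(120,140,160,180,200):
    for tilt in(40,45):
        q,er=IK(*pose([573,281-37,9],np.radians(tilt),np.radians(hd)),[.3,.5,1.8,-.5,.5,-1]);print(hd,tilt,q.round(2),er.round(3))
E
```

```text
clock: 21.65
eef_pos: [529.8, 70.7, 265.1]
eef_rot: [-3.125, 0.44, -3.065]
wrist_force: [-0.0, -0.3, -1.4]
finger_gap: 6.6
finger_force: 8.0
clock: 22.05
eef_pos: [530.9, 70.7, 262.8]
eef_rot: [-3.125, 0.113, -3.071]
wrist_force: [0.6, 0.6, -0.0]
finger_gap: 7.0
finger_force: 8.0
e [530.9  70.7 262.8] j [ 0.07  0.14  1.53 -0.02  1.36 -1.57] tip [404.4  62.3 288.7] R [[-0.991, -0.069, 0.113], [-0.07, 0.997, -0.008], [-0.112, -0.016, -0.994]]
tilt deg 6.4 heading -175.9
tilt0 [467.86694134 -25.20481407  80.        ] [ 89.73869735 -88.28983085 175.24580621] [0.09058374 0.0945974  1.8131505 ]
tilt60 [472.53095494   1.24612147 206.52112467]
bottle mid [672.4401881  365.02626611 100.        ]
nozzle [691.8482863  379.99273209 190.        ]
[640.83546382 343.24722522  60.62731859] [779.89927477 479.9218607  209.40577155]
120 40 [ 0.51  0.66  1.47 -0.78  1.14  0.38] 0.0
120 45 [ 0.55  0.67  1.48 -0.86  1.19  0.45] 0.0
140 40 [ 0.51  0.62  1.55 -0.87  0.9   0.17] 0.0
140 45 [ 0.54  0.61  1.58 -0.98  0.93  0.28] 0.0
160 40 [ 0.48  0.58  1.61 -0.91  0.65 -0.08] 0.0
160 45 [ 0.51  0.56  1.65 -1.04  0.66  0.06] 0.025
180 40 [ 0.45  0.55  1.65 -0.8   0.4  -0.46] 0.0
180 45 [ 0.47  0.52  1.71 -1.04  0.37 -0.22] 0.021
200 40 [ 0.41  0.54  1.67 -0.17  0.23 -1.36] 0.0
200 45 [ 0.41  0.51  1.74 -0.41  0.11 -1.12] 0.0
```

```bash
python3 nudge.py '[[10,-14,5,0,0,0.15],[25,-28,15,0,0,0.3],[40,-42,25,0,0,0.45],[55,-58,30,0,0,0.6],[62,-66,35,0,0,0.75]]'
python3 nudge.py '[[0,0,0,0,0,0.15],[0,0,0,0,0,0.3],[0,0,0,0,0,0.45],[0,0,0,0,0,0.6],[0,0,0,0,0,0.75]]'
python3 nudge.py '[[0,0,0,0,0,0.15],[0,0,0,0,0,0.3],[0,0,0,0,0,0.32],[0,0,0,0,0,0.32]]'
python3 - <<'E'
from h import *
from ik import pose
s,R,e,tp=st()
h=np.radians(80);b=np.r_[np.cos(h),np.sin(h)]
E1,R1=pose(np.r_[CUP+18*b,120],np.radians(60),h); print("tilt60",E1,R.T@(E1-e),Ro.from_matrix(R.T@R1).as_rotvec())
E
```

```text
clock: 22.55
eef_pos: [476.1, -0.5, 222.8]
eef_rot: [3.073, 0.096, 2.453]
wrist_force: [0.1, -0.4, 0.7]
finger_gap: 6.8
finger_force: 8.0
clock: 23.05
eef_pos: [477.0, 0.4, 223.2]
eef_rot: [3.026, 0.024, 1.705]
wrist_force: [-0.8, 0.5, -0.7]
finger_gap: 6.9
finger_force: 8.0
clock: 23.45
eef_pos: [477.1, 0.6, 223.3]
eef_rot: [3.025, -0.013, 1.398]
wrist_force: [0.9, 0.6, 0.5]
finger_gap: 7.3
finger_force: 8.0
e [477.1   0.6 223.3] j [-0.08  0.02  1.74  0.    1.26  0.1 ] tip [493.6 122.1 264.6] R [[0.172, 0.978, 0.117], [0.985, -0.173, -0.008], [0.013, 0.116, -0.993]]
tilt deg -0.7 heading 80.1
tilt60 [472.53095494   1.24612147 206.52112467] [-0.36695657 -6.48149992 16.11336808] [ 0.10622172 -1.05862906 -0.06069143]
```

```bash
python3 nudge.py '[[0,0,0,0.015,-0.148,-0.008],[0,0,0,0.03,-0.296,-0.017],[0,0,0,0.045,-0.444,-0.025],[0,0,0,0.059,-0.592,-0.034],[0,0,0,0.074,-0.74,-0.042]]'
python3 nudge.py '[[0,0,0,0.015,-0.148,-0.008],[0,0,0,0.03,-0.296,-0.017],[0,0,0,0.032,-0.319,-0.019],[0,0,0,0.032,-0.319,-0.019]]'
python3 - <<'E'
from h import *
s,R,e,tp=st()
h=np.radians(80);b=np.r_[np.cos(h),np.sin(h)]
for z in(110,21): print(z,R.T@(np.r_[CUP+18*b,z]-tp))
n="side";print(proj("side",tp),proj("top",tp))
p,d=manip.camera("top");cv2.imwrite("pics/top7.png",p[:,:,::-1]);p,d=manip.camera("side");cv2.imwrite("pics/side7.png",p[:,:,::-1])
g=cv2.cvtColor(p,cv2.COLOR_RGB2GRAY);u,v=proj("side",tp).astype(int);print(u,v);print(g[v-8:v+9,u-8:u+9])
E
```

```text
clock: 23.95
eef_pos: [477.6, 1.3, 224.2]
eef_rot: [3.096, 0.733, 1.38]
wrist_force: [-0.0, -0.8, 0.5]
finger_gap: 6.8
finger_force: 8.0
clock: 24.35
eef_pos: [477.2, 1.1, 222.5]
eef_rot: [-3.134, 1.045, 1.403]
wrist_force: [-0.3, -0.9, -1.1]
finger_gap: 7.1
finger_force: 8.0
e [477.2   1.1 222.5] j [ 0.39  0.47  1.54 -0.84  1.78  0.67] tip [493.6  96.  136.1] R [[0.084, 0.985, -0.152], [0.495, -0.174, -0.852], [-0.865, -0.004, -0.502]]
tilt deg 59.9 heading 80.4
110 [22.18697044 -4.21960034 13.85195503]
21 [99.18145546 -3.87019254 58.49192805]
[302.30144111 175.58279203] [322.14894317 227.00962569]
302 175
[[ 67 180 130 129 141 141 141 141 141  99  25  27 103 148 150 149  65]
 [246 248 247 247 247 247 151 144 144  89  25  34 148 153 152 151 166]
 [249 249 249 249 249 249 248 216 154  61  23  60 151 152 151 151 153]
 [249 249 204 249 239 222 170 160 153  42  28  88 150 152 152 151 150]
 [249 249 148 220 167 161 154 154 124  39  30 119 150 152 151 150 150]
 [223 170 154 160 154 154 153 153  95  31  30 148 151 150 150 150 150]
 [162 154 154 155 154 153 153 152  66  28  64 149 150 150 150 149 149]
 [155 154 154 154 153 153 152 152  42  29 117 150 151 150 150 149 149]
 [154 154 152 153 153 152 151 121  29  26 117 150 150 149 149 149 148]
 [154 153 152 152 152 151 152 150  55  79 146 149 149 149 149 148 148]
 [153 153 152 152 152 151 151 150 146 147 149 149 149 149 148 148 148]
 [153 152 152 151 151 150 151 150 150 149 150 149 148 148 149 127 105]
 [152 151 151 151 150 151 151 149 149 149 150 148 168 125 101 118 144]
 [152 151 151 150 151 150 150 149 149 149 158 107 103 116 133 105  92]
 [151 150 150 150 150 149 149 149 148 119  93 175 161  87  82  76  77]
 [151 150 151 149 149 149 128 118 145 176 183 180  98  71  76  76  76]
 [150 150 149 171 126  72  85 142 117  89  98  82  76  76  76  76  76]]
```

The tip appears at px (302,176), exactly as predicted. Now dip.

```bash
python3 nudge.py '[[10,-4,6,0,0,0],[22,-4,14,0,0,0],[40,-4,24,0,0,0],[60,-4,36,0,0,0],[78,-4,46,0,0,0]]'
python3 nudge.py '[[12,0,7,0,0,0],[21,0,12,0,0,0],[21,0,12,0,0,0],[21,0,12,0,0,0],[21,0,12,0,0,0]]'
python3 -c "
from h import *
st()"
```

```text
clock: 24.95
eef_pos: [472.5, 0.4, 131.1]
eef_rot: [-3.139, 1.046, 1.396]
wrist_force: [-0.5, -0.0, 0.0]
finger_gap: 6.9
finger_force: 8.0
clock: 25.45
eef_pos: [473.4, 1.1, 109.4]
eef_rot: [3.14, 1.046, 1.393]
wrist_force: [1.0, -0.5, 0.2]
finger_gap: 7.1
finger_force: 8.0
e [473.4   1.1 109.4] j [ 0.39  0.62  1.61 -0.82  1.63  0.84] tip [490.3  95.8  23. ] R [[0.089, 0.984, -0.152], [0.493, -0.176, -0.852], [-0.866, 0.001, -0.501]]
tilt deg 59.9 heading 79.8
```

```bash
python3 nudge.py '[[4,0,3,0,0,0],[4,0,3,0,0,0],[4,0,3,0,0,0],[4,0,3,0,0,0]]'
python3 nudge.py '[[-20,0,-12,0,0,0],[-45,0,-26,0,0,0],[-75,0,-44,0,0,0],[-110,0,-64,0,0,0],[-150,0,-87,0,0,0]]'
python3 - <<'E'
from h import *
from ik import pose,IK
s,R,e,tp=st()
for hd in(130,150):
    h=np.radians(hd)
    E1,R1=pose(np.r_[573,281,60],np.radians(40),h); rv=Ro.from_matrix(R.T@R1).as_rotvec();print(hd,E1,R.T@(E1-e),rv,np.linalg.norm(rv))
    g=E1+R1@[0,0,-40];f=E1+R1@[0,0,-26];print("grip",g,"finger tip",f)
# open dish centre by blob
p=cv2.imread("pics/top4.png");
print(onz("top",251,198,12))
g=cv2.cvtColor(p,cv2.COLOR_BGR2GRAY)[170:225,222:280];c=cv2.HoughCircles(cv2.GaussianBlur(cv2.resize(g,None,fx=4,fy=4,interpolation=cv2.INTER_CUBIC),(5,5),1),cv2.HOUGH_GRADIENT,2,200,param1=60,param2=15,minRadius=65,maxRadius=90)
if c is not None: u,v,r=c[0][0]/4;print("dish px",u+222,v+170,r,onz("top",u+222,v+170,15))
E
```

```text
clock: 25.85
eef_pos: [473.0, 0.4, 103.8]
eef_rot: [-3.141, 1.047, 1.395]
wrist_force: [-0.3, -0.4, 0.3]
finger_gap: 6.6
finger_force: 8.0
clock: 26.35
eef_pos: [472.7, 0.6, 278.3]
eef_rot: [-3.138, 1.047, 1.397]
wrist_force: [0.4, 0.5, -0.2]
finger_gap: 6.5
finger_force: 8.0
e [472.7   0.6 278.3] j [ 0.39  0.4   1.5  -0.86  1.85  0.59] tip [489.4  95.2 191.8] R [[0.086, 0.984, -0.153], [0.492, -0.176, -0.853], [-0.866, -0.002, -0.5]]
tilt deg 60.0 heading 80.1
130 [650.09271326 189.12448201 108.42109827] [ 255.29488795  141.82715388 -103.02349953] [-0.67462391  0.3258866  -0.56364077] 0.937555551118715
grip [633.56567681 208.82063707 139.06287599] finger tip [639.35013957 201.9269828  128.33825379]
150 [676.86673159 221.03251455 108.42109827] [ 273.31192043  162.57345279 -134.32762419] [-0.94300223  0.30331966 -0.78892511] 1.266356525057897
grip [654.59991562 233.88826675 139.06287599] finger tip [662.39330121 229.38875348 128.33825379]
[573.09351316 280.78088574  12.        ]
dish px 250.75 198.25 18.4 [572.19980684 281.01946692  15.        ]
```

Run:
```python
from h import *
from ik import pose,IK
s,R,e,tp=st()
E1,R1=pose(np.r_[572.5,281,90],np.radians(35),np.radians(105)); rv=Ro.from_matrix(R.T@R1).as_rotvec();print(E1,R.T@(E1-e),rv,np.linalg.norm(rv))
q,er=IK(*pose([572,244,9],np.radians(35),np.radians(105)),s["joints"]);print(q.round(2),er)
```

```text
e [472.7   0.6 278.3] j [ 0.39  0.4   1.5  -0.86  1.85  0.59] tip [489.4  95.2 191.8] R [[0.086, 0.984, -0.153], [0.492, -0.176, -0.853], [-0.866, -0.002, -0.5]]
tilt deg 60.0 heading 80.1
[604.51559466 161.5161741  127.7838199 ] [221.0003492  101.77889046 -82.1805486 ] [-0.32716157  0.42915211 -0.29721352] 0.6160698874110752
[ 0.47  0.67  1.43 -0.63  1.25  0.48] 9.889470849549972e-10
```

```bash
python3 nudge.py '[[37,17,-14,-0.055,0.072,-0.05],[74,34,-27,-0.11,0.143,-0.1],[110,51,-41,-0.164,0.215,-0.15],[147,68,-55,-0.218,0.286,-0.2],[184,85,-68,-0.273,0.358,-0.25]]'
python3 nudge.py '[[0,0,0,0,0,0]]'
python3 - <<'E'
from h import *
from ik import pose,IK
s,R,e,tp=st()
E1,R1=pose(np.r_[572.5,281,60],np.radians(35),np.radians(105)); rv=Ro.from_matrix(R.T@R1).as_rotvec();print(R.T@(E1-e),rv)
E
```

```text
clock: 26.85
eef_pos: [584.0, 135.8, 151.1]
eef_rot: [-3.125, 0.679, 1.776]
wrist_force: [0.5, -0.3, 0.1]
finger_gap: 6.7
finger_force: 8.0
clock: 26.95
eef_pos: [583.5, 135.3, 149.6]
eef_rot: [-3.121, 0.681, 1.778]
wrist_force: [-1.1, -0.7, 0.5]
finger_gap: 6.9
finger_force: 8.0
e [583.5 135.3 149.6] j [ 0.47  0.58  1.36 -0.65  1.46  0.43] tip [559.5 253.7 103.3] R [[-0.159, 0.981, 0.109], [0.761, 0.193, -0.62], [-0.629, -0.016, -0.777]]
tilt deg 39.0 heading 101.8
[49.18069051 26.49800447 26.33867509] [-0.05349778  0.06937316 -0.04471754]
```

```bash
python3 nudge.py '[[16,9,9,-0.02,0.025,-0.015],[32,18,17,-0.04,0.05,-0.03],[49,26.5,26,-0.053,0.069,-0.045],[49,26.5,26,-0.053,0.069,-0.045],[49,26.5,26,-0.053,0.069,-0.045]]'
python3 - <<'E'
from h import *
s,R,e,tp=st()
print(R.T@(np.array([572.5,281,10.])-tp))
p,d=manip.camera("side");u,v=proj("side",tp).astype(int);g=cv2.cvtColor(p,cv2.COLOR_RGB2GRAY);print(proj("side",tp));print(g[v-8:v+9,u-8:u+9])
E
```

```text
clock: 27.45
eef_pos: [604.1, 159.8, 101.2]
eef_rot: [3.14, 0.614, 1.828]
wrist_force: [-0.2, -0.6, -0.0]
finger_gap: 6.9
finger_force: 8.0
e [604.1 159.8 101.2] j [ 0.47  0.64  1.35 -0.62  1.35  0.41] tip [572.7 279.3  63. ] R [[-0.208, 0.967, 0.148], [0.79, 0.255, -0.557], [-0.576, 0.001, -0.817]]
tilt deg 35.2 heading 104.7
[31.87954378  0.20916035 42.33980617]
[298.97524689 160.8461236 ]
[[ 29  31  30  30  29  29  29  27  31  30  31  31  32  76  99 107 111]
 [ 30  30  31  30  31  30  31  30  31  31  31  32  32  62  99 107 111]
 [ 31  31  30  31  30  31  30  31  32  31  31  31  30  52  99 105 111]
 [ 30  29  29  30  31  31  31  30  31  31  31  31  32  22  96 104 110]
 [ 30  30  30  31  31  31  31  31  31  31  32  32  34  18  54 103 109]
 [ 30  30  31  32  33  33  31  31  33  34  34  33  20  18  23  62 104]
 [ 32  33  32  32  33  32  32  32  33  34  34  35  19  18  25  27  33]
 [ 32  33  32  34  35  33  33  34  34  35  35  35  25  23  22  18  16]
 [ 32  32  32  33  33  32  34  33  34  31  21  24  25  26  30  21  17]
 [ 32  33  32  34  33  33  33  33  25  17  20  27  23  21  18  19  18]
 [ 33  33  33  34  33  31  31  33  33  28  30  19  18  17  19  18  19]
 [ 32  33  33  35  36  33  33  38  39  39  23  20  21  20  21  21  20]
 [ 33  34  34  36  39  35  34  36  64  65  50  49  49  20  21  22  21]
 [ 32  34  36  89  61  68  71  69  86  87  78  77  77  63  65  61  86]
 [ 35  55  57  82  82  83  85  83  87  84  80  79  79  77  77  75  78]
 [ 60  77  79  81  62 169 123 121 133 133 133 133 132 119 119  66  81]
 [ 76 121 107 131 240 242 242 242 242 242 142 136 136  99 104  88  87]]
```

```bash
python3 nudge.py '[[10,0,13,0,0,0],[20,0,26,0,0,0],[27,0,36,0,0,0],[32,0,42,0,0,0],[32,0,42,0,0,0]]'
python3 nudge.py '[[0,0,0,0,0,0],[0,0,0,0,0,0],[0,0,0,0,0,0]]'
python3 -c "
from h import *
s,R,e,tp=st()
p,d=manip.camera('side');cv2.imwrite('pics/side8.png',p[:,:,::-1])"
```

```text
clock: 28.0
eef_pos: [603.4, 162.2, 46.0]
eef_rot: [-3.14, 0.613, 1.831]
wrist_force: [-0.5, 0.4, 0.2]
finger_gap: 6.5
finger_force: 8.0
clock: 28.3
eef_pos: [604.2, 162.6, 48.1]
eef_rot: [3.139, 0.613, 1.828]
wrist_force: [0.0, 0.1, -0.2]
finger_gap: 6.4
finger_force: 8.0
e [604.2 162.6  48.1] j [ 0.47  0.71  1.37 -0.63  1.27  0.47] tip [572.6 282.1  10.1] R [[-0.208, 0.967, 0.149], [0.791, 0.256, -0.555], [-0.575, 0.002, -0.818]]
tilt deg 35.1 heading 104.8
```

Tip is 10 mm above the dish base at its centre, held still 0.3 s. Now lift and go back to the roll.

```bash
python3 nudge.py '[[-12,0,-16,0,0,0],[-30,0,-40,0,0,0],[-55,0,-75,0,0,0],[-80,0,-110,0,0,0],[-100,0,-142,0,0,0]]'
python3 nudge.py '[[0,0,0,0,0,0]]'
python3 - <<'E'
from h import *
from ik import pose
s,R,e,tp=st()
_,R1=pose([0,0,0],0,np.radians(79.8))
print(R.T@(np.array([452.8,-258.2,120])-e),Ro.from_matrix(R.T@R1).as_rotvec())
E
```

```text
clock: 28.85
eef_pos: [603.7, 162.1, 225.5]
eef_rot: [3.137, 0.612, 1.827]
wrist_force: [-0.3, -1.0, 0.3]
finger_gap: 7.2
finger_force: 8.0
clock: 28.95
eef_pos: [605.1, 163.0, 228.9]
eef_rot: [3.127, 0.611, 1.822]
wrist_force: [-0.7, 0.2, -1.2]
finger_gap: 6.5
finger_force: 8.0
e [605.1 163.  228.9] j [ 0.47  0.52  1.22 -0.6   1.54  0.28] tip [573.8 282.7 191.2] R [[-0.204, 0.966, 0.156], [0.794, 0.256, -0.552], [-0.573, 0.012, -0.819]]
tilt deg 35.0 heading 104.4
[-240.76387595 -256.44932511  297.85732742] [0.14468162 0.5982956  0.42004003]
```

```bash
python3 nudge.py '[[-30,-25,21,0.018,0.074,0.052],[-60,-51,42,0.036,0.149,0.104],[-90,-77,63,0.054,0.223,0.156],[-120,-102,84,0.072,0.298,0.21],[-150,-127,105,0.09,0.372,0.262]]'
python3 - <<'E'
from h import *
from ik import pose
s,R,e,tp=st()
_,R1=pose([0,0,0],0,np.radians(79.8))
print(R.T@(np.array([452.8,-258.2,150])-e),Ro.from_matrix(R.T@R1).as_rotvec())
E
```

```text
clock: 29.45
eef_pos: [527.0, -48.6, 222.5]
eef_rot: [3.112, 0.231, 1.547]
wrist_force: [2.4, -0.7, -0.8]
finger_gap: 6.6
finger_force: 8.0
e [527.  -48.6 222.5] j [-0.03  0.21  1.56 -0.24  1.35  0.04] tip [528.8  80.3 233.2] R [[0.023, 0.999, 0.024], [0.973, -0.017, -0.23], [-0.229, 0.029, -0.973]]
tilt deg 13.3 heading 88.7
[-189.07389656  -72.7525021   116.86997819] [0.04739317 0.22856301 0.15727673]
```

```bash
python3 nudge.py '[[-38,-14,15,0.01,0.05,0.035],[-76,-28,40,0.02,0.1,0.07],[-114,-43,65,0.03,0.15,0.105],[-152,-58,90,0.04,0.2,0.14],[-188,-73,115,0.047,0.228,0.157]]'
python3 nudge.py '[[0,0,0,0,0,0],[0,0,0,0,0,0]]'
python3 - <<'E'
from h import *
from ik import pose
s,R,e,tp=st()
_,R1=pose([0,0,0],0,np.radians(79.8))
print(R.T@(np.array([452.8,-258.2,20])-e),Ro.from_matrix(R.T@R1).as_rotvec())
E
```

```text
clock: 29.95
eef_pos: [452.6, -257.8, 151.7]
eef_rot: [3.141, 0.002, 1.393]
wrist_force: [1.2, 0.9, -0.4]
finger_gap: 6.8
finger_force: 8.0
clock: 30.15
eef_pos: [453.1, -256.4, 151.5]
eef_rot: [-3.14, 0.004, 1.393]
wrist_force: [0.8, 0.6, 0.1]
finger_gap: 6.9
finger_force: 8.0
e [ 453.1 -256.4  151.5] j [-0.58  0.26  1.64 -0.    1.24 -0.4 ] tip [ 475.  -135.2  191. ] R [[0.177, 0.984, -0.002], [0.984, -0.177, -0.003], [-0.004, -0.001, -1.0]]
tilt deg 0.2 heading 79.8
[ -1.37106357   0.16889516 131.49720577] [-1.17333497e-03  3.72330168e-03 -2.41248626e-05]
```

```bash
python3 nudge.py '[[-1,0,40,0,0.004,0],[-1.4,0,80,0,0.004,0],[-1.4,0,115,0,0.004,0],[-1.4,0,140,0,0.004,0],[-1.4,0,155,0,0.004,0]]'
python3 nudge.py '[[0,0,4,0,0,0],[0,0,8,0,0,0],[0,0,11,0,0,0],[0,0,11,0,0,0],[0,0,11,0,0,0]]'
python3 - <<'E'
from h import *
s,R,e,tp=st();print(s["wrist_force"])
p,d=manip.camera("side");P=cloud("side",d);np.save("pics/s9.npy",d)
k=(d>0)&(P[...,2]>21)&(P[...,2]<45)&(abs(P[...,0]-460)<20)&(P[...,1]>-165)&(P[...,1]<-125);print("bristle/handle beyond roll",P[k].mean(0) if k.sum() else 0,P[k][:,2].round())
E
```

```text
clock: 30.65
eef_pos: [453.5, -255.9, -4.8]
eef_rot: [-3.14, -0.001, 1.397]
wrist_force: [0.6, -0.2, -0.6]
finger_gap: 6.8
finger_force: 8.0
clock: 31.15
eef_pos: [453.5, -257.8, -14.1]
eef_rot: [-3.142, 0.0, 1.395]
wrist_force: [-0.5, -0.2, 1.1]
finger_gap: 6.9
finger_force: 8.0
e [ 453.5 -257.8  -14.1] j [-0.59  0.49  1.77 -0.    0.89 -0.41] tip [ 475.1 -136.7   25.9] R [[0.175, 0.985, -0.0], [0.985, -0.175, -0.0], [-0.0, -0.0, -1.0]]
tilt deg 0.0 heading 79.9
[-0.51859193 -0.23616155  1.0773084 ]
bristle/handle beyond roll 0 []
```

```bash
python3 nudge.py '[[0,0,2,0,0,0],[0,0,3,0,0,0],[0,0,3,0,0,0],[0,0,3,0,0,0]]'
python3 nudge.py '[[0,0,0,0,0,0],[0,0,0,0,0,0],[0,0,0,0,0,0],[0,0,0,0,0,0],[0,0,0,0,0,0]]' 36
python3 nudge.py '[[0,0,-15,0,0,0],[0,0,-40,0,0,0],[0,0,-80,0,0,0],[0,0,-125,0,0,0],[0,0,-170,0,0,0]]'
python3 nudge.py '[[-25,0,0,0,0,0],[-60,-20,0,0,0,0],[-90,-40,0,0,0,0],[-90,-40,0,0,0,0]]'
python3 - <<'E'
from h import *
for n in("top","side"):
    p,d=manip.camera(n);P=cloud(n,d);np.save(f"pics/{n}9.npy",d);cv2.imwrite(f"pics/{n}9.png",p[:,:,::-1])
    k=(d>0)&(P[...,2]>22)&(P[...,2]<36)&(abs(P[...,0]-460)<40)&(abs(P[...,1]+205)<80)
    Q=P[k]
    u=np.array([np.cos(np.radians(79.8)),np.sin(np.radians(79.8))]);t=(Q[:,:2]-[458.4,-204])@u;w=(Q[:,:2]-[458.4,-204])@[-u[1],u[0]]
    kk=abs(w+3)<8;print(n,"t range",t[kk].min(),t[kk].max());
    for lo in range(-80,80,16):
        m=kk&(t>=lo)&(t<lo+16);print(lo,m.sum(),Q[m][:,2].mean().round(1) if m.sum() else '',w[m].mean().round(1) if m.sum() else '',end=' | ')
    print()
    q=P[d>0];x=(q[:,:2]-C)@ex;y=(q[:,:2]-C)@ey
    for s in(1,-1): print([(lo,np.median(q[(q[:,2]>75)&(q[:,2]<140)&(abs(x)<65)&(y*s>=lo)&(y*s<lo+8),2]).round()) for lo in(66,82,90)])
g=cv2.imread("pics/top9.png").astype(int)
m=((g.min(2)>150)&(g.max(2)-g.min(2)<40)).astype(np.uint8);m[:,:300]=0;m[:,365:]=0;m[:195]=0;m[265:]=0
n,l,st_,c=cv2.connectedComponentsWithStats(m);print([c[i].round(1) for i in range(1,n) if st_[i,4]>10])
E
python3 -c "
from h import *
st()"
```

```text
clock: 31.6
eef_pos: [453.2, -257.7, -17.6]
eef_rot: [-3.141, -0.0, 1.395]
wrist_force: [-0.7, 0.7, 0.8]
finger_gap: 6.8
finger_force: 8.0
clock: 32.1
eef_pos: [453.1, -257.7, -17.7]
eef_rot: [-3.141, -0.0, 1.395]
wrist_force: [0.4, -0.7, -0.1]
finger_gap: 35.7
finger_force: 0.0
clock: 32.6
eef_pos: [453.0, -257.5, 154.0]
eef_rot: [-3.14, -0.0, 1.395]
wrist_force: [0.2, 0.2, -0.1]
finger_gap: 35.8
finger_force: 0.0
clock: 33.0
eef_pos: [396.0, -341.6, 152.4]
eef_rot: [-3.14, 0.0, 1.391]
wrist_force: [0.9, 1.1, 0.2]
finger_gap: 35.9
finger_force: 0.0
top t range -67.96973578641195 67.86989864795022
-80 2 25.6 -3.8 | -64 12 26.1 -4.0 | -48 18 24.9 -2.4 | -32 18 26.3 -3.4 | -16 16 25.8 -3.1 | 0 17 26.7 -3.7 | 16 17 25.9 -3.4 | 32 16 26.3 -3.0 | 48 16 27.1 -3.2 | 64 4 26.2 -4.0 | 
[(66, np.float64(89.0)), (82, np.float64(97.0)), (90, np.float64(101.0))]
[(66, np.float64(88.0)), (82, np.float64(94.0)), (90, np.float64(98.0))]
side t range -70.00729112243559 68.50116898160866
-80 3 25.3 -2.8 | -64 11 26.5 -2.8 | -48 12 25.5 -2.7 | -32 12 25.3 -3.8 | -16 4 24.0 -3.5 | 0 0   | 16 0   | 32 4 25.5 -1.3 | 48 8 24.8 -2.8 | 64 4 23.9 -3.0 | 
[(66, np.float64(89.0)), (82, np.float64(96.0)), (90, np.float64(100.0))]
[(66, np.float64(88.0)), (82, np.float64(94.0)), (90, np.float64(97.0))]
[array([342.4, 201.6]), array([319.1, 207.4]), array([328.7, 230.6])]
e [ 397.9 -339.6  152.3] j [-0.78  0.27  1.63 -0.    1.25 -0.6 ] tip [ 419.7 -218.5  192.4] R [[0.177, 0.984, -0.001], [0.984, -0.177, 0.001], [0.0, -0.001, -1.0]]
tilt deg -0.0 heading 79.8
```

Depth shows the brush level across the roll, about 3.5 mm off its centre line, with its ends at ±69 mm. The flaps are still back, and the cup and vials are unmoved. Handing in.

```bash
python3 -c "
from cell import manip
print(manip.sign_off())"
```

```text
the job is handed in; nothing more can be done
None
```

I handed the job in at about 33 s: both flaps are folded back to about 2.7 rad, the brush was dipped and touched to the seeds by tool pose, and it lies level across the tape roll, let go; the hand-in gave no verdict.

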